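# Sort the hardware recovered from reworked boards

### The job

Clear the recovered hardware off the bench mat: lay each brass standoff across the white row whose width matches its length (short in the narrow row, medium in the middle one, long in the wide one), flat on the row's floor between its walls and side by side, put the finned heat sinks in the square bin and the transformers in the round dish. Any order will do, and the number of parts varies. Do not disturb the bottle, the wire spool or the wire strippers.

Things in the scene. Friction and masses are not known exactly. Their poses are not given: they have to be found in the camera images.
- standoff_a_mid (a point): centre of a loose solid brass hexagonal standoff (spacer), 28 mm long, 12 mm across flats, lying on a flat; its x axis runs along the length. There are three lengths, 28, 44 and 60 mm, otherwise alike; this one is 28 mm and belongs in row_narrow. May be absent.
- standoff_b_mid (a point): centre of a loose solid brass hexagonal standoff (spacer), 28 mm long, 12 mm across flats, lying on a flat; its x axis runs along the length. There are three lengths, 28, 44 and 60 mm, otherwise alike; this one is 28 mm and belongs in row_narrow. May be absent.
- standoff_c_mid (a point): centre of a loose solid brass hexagonal standoff (spacer), 44 mm long, 12 mm across flats, lying on a flat; its x axis runs along the length. There are three lengths, 28, 44 and 60 mm, otherwise alike; this one is 44 mm and belongs in row_middle. May be absent.
- standoff_d_mid (a point): centre of a loose solid brass hexagonal standoff (spacer), 44 mm long, 12 mm across flats, lying on a flat; its x axis runs along the length. There are three lengths, 28, 44 and 60 mm, otherwise alike; this one is 44 mm and belongs in row_middle. May be absent.
- standoff_e_mid (a point): centre of a loose solid brass hexagonal standoff (spacer), 60 mm long, 12 mm across flats, lying on a flat; its x axis runs along the length. There are three lengths, 28, 44 and 60 mm, otherwise alike; this one is 60 mm and belongs in row_wide. May be absent.
- standoff_f_mid (a point): centre of a loose solid brass hexagonal standoff (spacer), 60 mm long, 12 mm across flats, lying on a flat; its x axis runs along the length. There are three lengths, 28, 44 and 60 mm, otherwise alike; this one is 60 mm and belongs in row_wide. May be absent.
- heatsink_a_mid (a point): centre of a loose finned bare-aluminium heat sink, 26 x 26 mm and 20 mm tall (x, y, z), fins upward; about 30 g. May be absent.
- transformer_a_mid (a point): centre of a loose small transformer, dark core round a copper winding, 30 mm (x) x 24 mm (y) x 22 mm tall; about 60 g. May be absent.
- heatsink_b_mid (a point): centre of a loose finned bare-aluminium heat sink, 26 x 26 mm and 20 mm tall (x, y, z), fins upward; about 30 g. May be absent.
- transformer_b_mid (a point): centre of a loose small transformer, dark core round a copper winding, 30 mm (x) x 24 mm (y) x 22 mm tall; about 60 g. May be absent.
- row_narrow: fixed white shallow tray on a thin grey plate, the row for 28 mm standoffs (laid along its y). Clear width 36 mm (y), clear length 126 mm (x, the way it runs). Origin: centre of its underside; floor 2 mm above that, 2 mm thick walls rise 6 mm above the floor. Three rows, order varies. Two standoffs 26 mm either side of the middle leave finger room.
- row_middle: fixed white shallow tray on a thin grey plate, the row for 44 mm standoffs (laid along its y). Clear width 52 mm (y), clear length 126 mm (x, the way it runs). Origin: centre of its underside; floor 2 mm above that, 2 mm thick walls rise 6 mm above the floor. Three rows, order varies. Two standoffs 26 mm either side of the middle leave finger room.
- row_wide: fixed white shallow tray on a thin grey plate, the row for 60 mm standoffs (laid along its y). Clear width 68 mm (y), clear length 126 mm (x, the way it runs). Origin: centre of its underside; floor 2 mm above that, 2 mm thick walls rise 6 mm above the floor. Three rows, order varies. Two standoffs 26 mm either side of the middle leave finger room.
- square_bin: fixed grey square open bin for heat sinks, 116 x 116 mm outside, walls 3 mm, rim 32 mm and inner floor 3 mm above its origin, which is the centre of its underside; sides along its x and y
- round_dish: fixed grey round open dish for transformers, 116 mm across outside, walls 3 mm, rim 32 mm and inner floor 3 mm above its origin, which is the centre of its underside
- wash_bottle_mid (a point): bystander: centre of a standing white bottle with a yellow cap, 64 mm across and 140 mm tall
- solder_spool_mid (a point): bystander: centre of a standing metal wire spool, 60 mm across and 46 mm tall
- wire_strippers_mid (a point): bystander: middle of a pair of wire strippers with yellow handles, lying flat, about 160 mm long, 60 mm wide and 16 mm tall

How it is judged (in metres and radians):
At the end, for the whole second after the job is handed in: Each standoff lies in its row: within 62 mm of the middle along it, 10 mm across it, 2.5 mm of the floor, 0.35 rad of square across. Heat sinks: centre within 50 mm of the square bin's middle along both sides; transformers: within 50 mm of the dish's middle; both under 40 mm above its underside (x of standoff_a_mid in the frame of row_narrow between -0.062 and 0.062 m and y of standoff_a_mid in the frame of row_narrow between -0.01 and 0.01 m and z of each of standoff_a_mid, standoff_b_mid in the frame of row_narrow below 0.0105 m and angle between the x axis of each of standoff_a_mid, standoff_b_mid and the y axis of row_narrow, either way round below 0.35 rad and x of standoff_b_mid in the frame of row_narrow between -0.062 and 0.062 m and y of standoff_b_mid in the frame of row_narrow between -0.01 and 0.01 m and x of standoff_c_mid in the frame of row_middle between -0.062 and 0.062 m and y of standoff_c_mid in the frame of row_middle between -0.01 and 0.01 m and z of each of standoff_c_mid, standoff_d_mid in the frame of row_middle below 0.0105 m and angle between the x axis of each of standoff_c_mid, standoff_d_mid and the y axis of row_middle, either way round below 0.35 rad and x of standoff_d_mid in the frame of row_middle between -0.062 and 0.062 m and y of standoff_d_mid in the frame of row_middle between -0.01 and 0.01 m and x of standoff_e_mid in the frame of row_wide between -0.062 and 0.062 m and y of standoff_e_mid in the frame of row_wide between -0.01 and 0.01 m and z of each of standoff_e_mid, standoff_f_mid in the frame of row_wide below 0.0105 m and angle between the x axis of each of standoff_e_mid, standoff_f_mid and the y axis of row_wide, either way round below 0.35 rad and x of standoff_f_mid in the frame of row_wide between -0.062 and 0.062 m and y of standoff_f_mid in the frame of row_wide between -0.01 and 0.01 m and x of heatsink_a_mid in the frame of square_bin between -0.05 and 0.05 m and y of heatsink_a_mid in the frame of square_bin between -0.05 and 0.05 m and z of each of heatsink_a_mid, heatsink_b_mid in the frame of square_bin below 0.04 m and horizontal distance between each of transformer_a_mid, transformer_b_mid and round_dish below 0.05 m and z of each of transformer_a_mid, transformer_b_mid in the frame of round_dish below 0.04 m and x of heatsink_b_mid in the frame of square_bin between -0.05 and 0.05 m and y of heatsink_b_mid in the frame of square_bin between -0.05 and 0.05 m); the robot touches nothing.
It fails at once if the bottle is moved more than 25 mm (distance of wash_bottle_mid from where it was at the start of the episode above 0.025 m).
It fails at once if the wire spool is moved more than 25 mm (distance of solder_spool_mid from where it was at the start of the episode above 0.025 m).
It fails at once if the pair of wire strippers is moved more than 25 mm (distance of wire_strippers_mid from where it was at the start of the episode above 0.025 m).
Of standoff_a, standoff_b, standoff_c, standoff_d, standoff_e, standoff_f only 5 to 6 are there at a start; the rules pass over those that are not, and their reading is None.
Of heatsink_a, heatsink_b, transformer_a, transformer_b only 3 to 4 are there at a start; the rules pass over those that are not, and their reading is None.
At some moment in a run one of standoff_a, standoff_b, standoff_c, standoff_d, standoff_e, standoff_f, heatsink_a, heatsink_b, transformer_a, transformer_b may be knocked a few centimetres aside while the robot is not near it.
Once in a run the grip may slacken for a moment while it holds something.
It also fails if it takes over 210 s, if anything falls off the work surface, if the arm or the gripper's body presses on something with over 40 N, if the wrist force passes 120 N, or if a joint passes its speed limit or range.

### The arm

A 6-joint arm with a two-finger parallel gripper is mounted at the origin on the work surface. World frame = base frame: x ahead of the robot, y to its left, z up, the work surface at z = 0. Lengths are in mm, angles in rad, forces in N, time in s.
With the tool pointing down it reaches from about 250 to 725 mm from the base axis. Payload 4 kg.
Tool frame: the origin (TCP) lies at the very end of the fingers, on their centre line; the grasp point (between the pads) lies 19 mm behind it; z points along the fingers, y is the line along which they close (so a half turn about z gives the same grasp; the last joint's range is limited). The gripper opens to 85 mm and grips with 20 to 120 N. Pads are 22 mm wide; open, the fingers measure 114 mm over their backs; the gripper's body (76 mm by 85 mm) begins 54 mm behind the grasp point. The pads swing forward as they close: fully open they stand 13 mm farther back than shut.
Start: joints at [-1.298, 0.241, 0.005, 1.335, 0, 1.571], TCP at [134.713, -481.51, 231.306] pointing down, gripper open.
Joint ranges: [-2.72, 2.72], [-1.05, 1.87], [-1.09, 1.28], [-1.99, 2.15], [-1.42, 1.44], [-3.14, 3.14]. Speed limits (rad/s): [2.79, 2.79, 3.14, 3.14, 3.14, 3.14].

### API

Orientations are given as a rotation vector (axis times angle).
In Python, from rig import manip, cams gives the robot as it stands.
- The arm moves only by the tool apply_moves, never from a script. Its argument "targets" is a list of rows, each an object with "slide": the shift along the world's x, y, z normalised to -1 to 1, where 1 is 20 cm, a list of three; "rot": the turn, a rotation vector about the world's x, y, z normalised to -1 to 1, where 1 is pi rad, a list of three. A call has 1 to 10 rows; each row is the pose to reach, as a shift and turn from the pose commanded when the call began, turning the shorter way round; what a row does not reach only later rows make up. A row lasts 1/12 s, in which the tool goes at most 41.7 mm and 7.16 degrees, less where a joint would pass 70% of its speed; a pose out of reach is approached as far as the arm can. A call with a number of a shift or a turn outside -1 to 1 is refused whole. A call with a gripper value outside its range is refused whole. "grip" is the gripper command: -1 is fully open, 1 is shut, values between are in proportion, set as the call begins (left out, the last holds). The fingers move at their own pace and stop on an object; "force" is the grip in N (left out, the last holds). Time passes only in rows, so rows that repeat a pose let the fingers close. It gives the time, the measured TCP pose, the force, the opening and the grip force at its end, in the units of the state.
- manip.get_obs(): the state, without advancing time (a new reading comes with each control period).
- cams.snapshot(name): name is "side" or "top"; returns (picture, depth): 400x640x3 uint8, red, green, blue; 400x640 float32, mm along the optical axis (not along the pixel's ray), 0 where there is no reading.
- cams.camera_params(name): a dict with "intrinsics" (3x3 intrinsics, pixels), "camera_from_world" (4x4, takes a point from world to camera coordinates). Camera axes: x right, y up, looking along -z (the intrinsics and any distortion apply to the point x, -y, -z); pixel columns grow to the right and rows downward; lengths in mm; the calibration is good to about 2 mm. A picture is of the moment at which its call begins. camera_params takes no time and is no camera call.
- manip.sign_off(): hands the job in; it is judged then, once.
The state is a dict: "time_s": time; "joints": joint angles; "qvel": joint speeds; "joint_torque": joint torques, N m; "position": TCP position; "ee_rot": TCP orientation; "wrist_force": force on the tool from outside, world axes, zero at the start; "moment": the same for the moment, N m; "width": finger opening in mm; "grip_force": force on a finger pad.
Only numpy, scipy, OpenCV 4.12 (cv2) and the standard library are available. Lean on these libraries where they do the work, as an engineer would, in place of code of your own. Each camera call takes 0.05 s, during which the arm holds its last target. There are 200 camera calls.

## Working session

There is one attempt and no reset: what is moved stays moved. The work goes in short steps, Python scripts to look and compute and a tool call to move; the robot and the scene stay as the last step left them, time stands still between calls to the robot, and variables do not carry over. Pictures are saved under pics/ and viewed, at most 14 in all, crops included, and the job is handed in when it is done.

Besides the shell and the picture viewer there is one more tool, called after "Request:" as name(argument=value, ...), one argument or row to a line, values as JSON. apply_moves: Moves the arm, as the interface text tells. Scaled input: -1 to 1 covers 20 cm each way for a shift and pi rad each way for a turn. Its arguments: {"type":"object","properties":{"targets":{"type":"array","items":{"type":"object","properties":{"slide":{"type":"array","items":{"type":"number","minimum":-1,"maximum":1}},"rot":{"type":"array","items":{"type":"number","minimum":-1,"maximum":1}}}}},"grip":{"type":"number"},"force":{"type":"number"}},"required":["targets"]}

```bash
mkdir -p pics; ls
cat > h.py <<'E'
import numpy as np, cv2
from rig import manip, cams
def snap(n,f=None):
    im,d=cams.snapshot(n)
    if f: cv2.imwrite(f'pics/{f}.png',im[:,:,::-1])
    return im,d
def ray(name,px,z):
    "pixel(s) -> world points on plane z (array or scalar)"
    p=cams.camera_params(name);K=np.array(p['intrinsics']);T=np.array(p['camera_from_world'])
    px=np.atleast_2d(px).astype(float)
    c=(np.linalg.inv(K)@np.c_[px,np.ones(len(px))].T).T*[1,-1,-1]
    R,t=T[:3,:3],T[:3,3]; o=-R.T@t; d=c@R
    return o+d*((z-o[2])/d[:,2])[:,None]
def cloud(name,d):
    p=cams.camera_params(name);K=np.array(p['intrinsics']);T=np.array(p['camera_from_world'])
    v,u=np.mgrid[:d.shape[0],:d.shape[1]]
    x=(u-K[0,2])/K[0,0]*d;y=(v-K[1,2])/K[1,1]*d
    c=np.stack([x,-y,-d],-1); W=(c-T[:3,3])@T[:3,:3]; W[d==0]=np.nan
    return W
E
python3 - <<'E'
from h import *
print(manip.get_obs())
for n in('top','side'):
    im,d=snap(n,n+'0'); np.savez(n+'0.npz',im=im,d=d)
    p=cams.camera_params(n);print({k:np.round(v,3).tolist() for k,v in p.items()}, (d==0).mean())
    print(n,ray(n,[[0,0],[639,0],[0,399],[639,399],[320,200]],0).round())
E
```

```text
pics
{'time_s': 0.0, 'joints': array([-1.29800007e+00,  2.41367805e-01,  3.73282366e-03,  1.33523431e+00,
        1.18933252e-05,  1.57080594e+00]), 'qvel': array([0.00217924, 0.00109604, 0.00105753, 0.00036529, 0.00139065,
       0.00035769]), 'joint_torque': array([-1.54068384e-03, -3.72315073e+01,  2.52410513e+01,  1.70477154e-02,
       -1.38930482e-04, -2.67469920e-05]), 'position': array([ 134.54326591, -480.89173108,  230.43882568]), 'ee_rot': array([-3.11037992e+00, -4.26885454e-01,  4.23994178e-04]), 'wrist_force': array([-0.43652144,  0.6421566 , -0.31666658]), 'moment': array([ 0.00035857,  0.00433618, -0.01540146]), 'grip_force': 0.0, 'width': 85.22682758956194}
{'intrinsics': [[519.253, 0.0, 318.806], [0.0, 519.253, 197.32], [0.0, 0.0, 1.0]], 'camera_from_world': [[-0.007, -1.0, -0.003, -10.285], [0.991, -0.007, 0.136, -626.693], [-0.136, -0.002, 0.991, -1418.209], [0.0, 0.0, 0.0, 1.0]]} 0.00390234375
top [[1250.  958.    0.]
 [1233. -996.    0.]
 [  78.  868.    0.]
 [  67. -890.    0.]
 [ 625.  -18.    0.]]
{'intrinsics': [[374.568, 0.0, 318.358], [0.0, 374.568, 200.556], [0.0, 0.0, 1.0]], 'camera_from_world': [[0.869, -0.495, 0.003, -520.443], [0.279, 0.494, 0.823, -234.809], [-0.409, -0.715, 0.567, -767.47], [0.0, 0.0, 0.0, 1.0]]} 0.00415234375
side [[-675. 6157.    0.]
 [6816. 2128.    0.]
 [ -95. -143.    0.]
 [ 836. -672.    0.]
 [ 664.  104.    0.]]
```

View pics/top0.png

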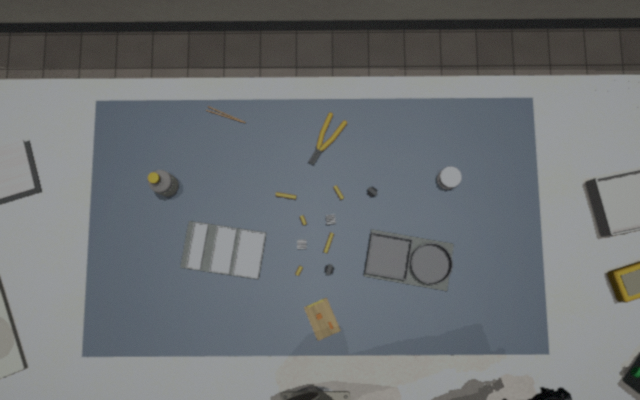

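View pics/side0.png

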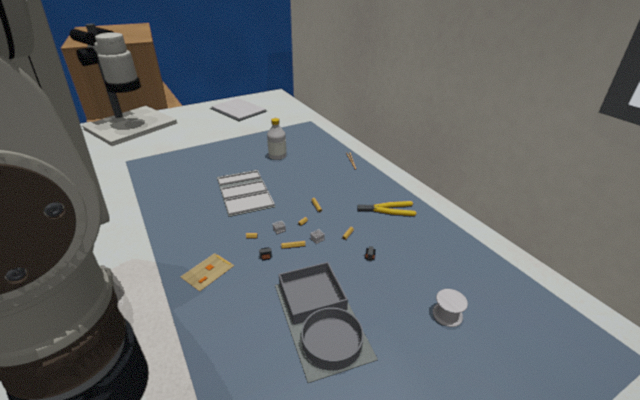

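Top view: five standoffs at about (286,196), (339,192), (303,219), (329,243), (299,271). Heat sinks are at (331,219) and (302,244), transformers at (372,192) and (329,269). The rows are around (224,250), the bin at (387,257), the dish at (430,264), and the spool, bottle and strippers are farther out. Next I'll measure them.

```bash
cat > m.py <<'E'
from h import *
def standoffs(im,name='top',zs=6,roi=(170,150,400,290)):
    hsv=cv2.cvtColor(im,cv2.COLOR_RGB2HSV)
    m=cv2.inRange(hsv,(12,110,60),(35,255,255)); x0,y0,x1,y1=roi
    k=np.zeros_like(m);k[y0:y1,x0:x1]=255;m&=k
    out=[]
    for c in cv2.findContours(m,cv2.RETR_EXTERNAL,cv2.CHAIN_APPROX_NONE)[0]:
        if cv2.contourArea(c)<12: continue
        blob=np.zeros_like(m);cv2.drawContours(blob,[c],-1,255,-1)
        v,u=np.nonzero(blob); P=ray(name,np.c_[u,v],zs)[:,:2]
        w,V=np.linalg.eigh(np.cov(P.T)); a=V[:,1]
        out.append((P.mean(0).round(1).tolist(),round(float(np.degrees(np.arctan2(a[1],a[0]))%180),1),'len',round(float(np.sqrt(12*w[1])),1),'px',[int(u.mean()),int(v.mean())]))
    return out
def bumps(W,lo,hi,box):
    m=((W[...,2]>lo)&(W[...,2]<hi)&(W[...,0]>box[0])&(W[...,0]<box[1])&(W[...,1]>box[2])&(W[...,1]<box[3])).astype(np.uint8)
    n,l,s,c=cv2.connectedComponentsWithStats(m)
    for i in range(1,n):
        if s[i,4]<15: continue
        P=W[l==i]; r=cv2.minAreaRect(P[:,:2].astype(np.float32))
        print('n',s[i,4],'px',c[i].round(0),'mid',np.round(r[0],1),'size',np.round(r[1],1),'ang',round(r[2],1),'zmax',P[:,2].max().round(1))
E
python3 - <<'E'
from m import *
z=np.load('top0.npz');im,d=z['im'],z['d']
for s in standoffs(im): print(s)
W=cloud('top',d)
print('table z',np.nanmedian(W[300:340,120:250,2]))
bumps(W,9,200,(150,950,-600,600))
cv2.imwrite('pics/topz.png',cv2.resize(im[150:300,170:460,::-1],None,fx=2.75,fy=2.75,interpolation=cv2.INTER_CUBIC))
E
```

```text
([501.9, -41.1], 160.0, 'len', 53.6, 'px', [328, 242])
([638.3, 82.4], 79.9, 'len', 54.8, 'px', [285, 195])
([647.1, -70.2], 29.3, 'len', 36.8, 'px', [338, 191])
table z 0.46289692528749293
n 472 px [325. 138.] mid [798.  -33.7] size [ 62.4 159.3] ang 61.5 zmax 24.3
n 356 px [450. 177.] mid [ 681.6 -385.3] size [59.3 57.8] ang 88.6 zmax 55.5
n 606 px [162. 183.] mid [675.2 429.7] size [83.6 64. ] ang 47.7 zmax 146.7
n 52 px [338. 192.] mid [645.5 -69.6] size [44.4 11.3] ang 29.1 zmax 22.3
n 81 px [372. 191.] mid [ 645.6 -165.8] size [28.3 25.6] ang 44.4 zmax 30.3
n 61 px [284. 195.] mid [636.7  82.8] size [58.4 11. ] ang 81.3 zmax 18.9
n 36 px [303. 220.] mid [565.9  32.1] size [27.1 11.7] ang 21.6 zmax 18.9
n 60 px [330. 219.] mid [567.5 -46. ] size [26.1 25.7] ang 6.2 zmax 26.4
n 19 px [198. 224.] mid [556.1 332.4] size [30.4 14. ] ang 83.2 zmax 17.7
n 18 px [233. 229.] mid [540.6 232.1] size [27.5  8.1] ang 71.4 zmax 17.5
n 17 px [248. 231.] mid [532.  186.8] size [26.1 10.4] ang 81.0 zmax 16.3
n 1469 px [410. 260.] mid [ 450.4 -265.8] size [237.  130.5] ang 78.6 zmax 45.1
n 23 px
[... 475 characters left out ...]
ize [23.1 22.7] ang 0.2 zmax 24.5
n 29 px [261. 250.] mid [478.6 150.3] size [ 8.6 51.2] ang 87.1 zmax 18.2
n 18 px [384. 245.] mid [ 490.3 -199. ] size [23.  13.5] ang 20.9 zmax 13.4
n 19 px [201. 256.] mid [464.3 321.8] size [ 7.4 42. ] ang 82.3 zmax 17.5
n 18 px [189. 258.] mid [460.  356.1] size [32.  12.8] ang 24.7 zmax 18.3
n 30 px [234. 266.] mid [438.2 226.2] size [53.3 11.3] ang 0.6 zmax 19.4
n 21 px [211. 264.] mid [439.8 291.9] size [13.5 31.8] ang 54.4 zmax 18.6
n 75 px [329. 269.] mid [425.6 -40.7] size [23.1 29. ] ang 71.0 zmax 28.8
n 31 px [298. 271.] mid [422.2  45.2] size [12.7 26.3] ang 63.3 zmax 16.8
n 16 px [257. 272.] mid [419.6 162.4] size [ 9.2 16.8] ang 89.7 zmax 16.9
```

View pics/topz.png

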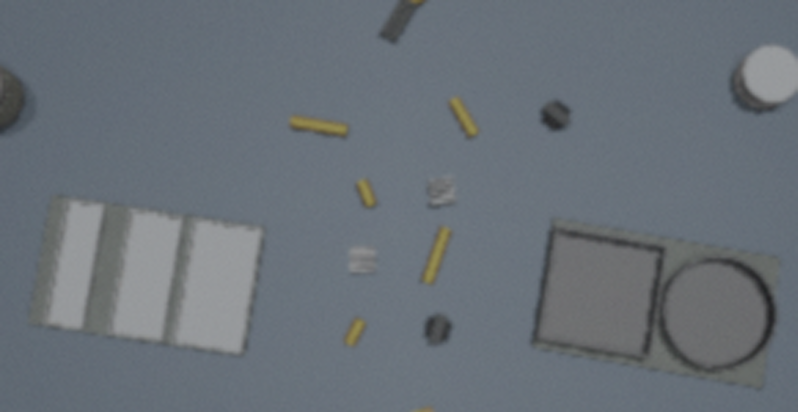

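Run:
```python
from m import *
z=np.load('top0.npz');im=z['im']
g=im.min(2).astype(int); g[:, :180]=0; 
roi=np.zeros(g.shape,bool);roi[215:285,175:272]=1
for th in (140,160,175,190):
  m=((g>th)&roi).astype(np.uint8)
  for c in cv2.findContours(m,cv2.RETR_EXTERNAL,cv2.CHAIN_APPROX_NONE)[0]:
    if cv2.contourArea(c)<100: continue
    P=ray('top',c[:,0],5)[:,:2].astype(np.float32);r=cv2.minAreaRect(P)
    print(th,np.round(r[0],1),np.round(r[1],1)+2.75,round(r[2],1))
print(g[250,175:272].tolist())
# bin & dish: dark walls (rim z=32)
g=im.max(2).astype(int);roi[:]=0;roi[222:297,355:462]=1
print(g[257,355:462].tolist())
for th in (60,70,80):
  m=((g<th)&roi).astype(np.uint8)
  for c in cv2.findContours(m,cv2.RETR_EXTERNAL,cv2.CHAIN_APPROX_NONE)[0]:
    if cv2.contourArea(c)<300: continue
    P=ray('top',c[:,0],32)[:,:2].astype(np.float32);r=cv2.minAreaRect(P);print('bin',th,np.round(r[0],1),np.round(r[1],1),round(r[2],1))
  ring=m.copy();ring[:,:409]=0
  v,u=np.nonzero(ring);print('dish?',ray('top',[[(u.min()+u.max())/2,(v.min()+v.max())/2]],32).round(1),u.min(),u.max(),v.min(),v.max())
```

```text
140 [471.8 185.9] [ 69.35 126.85] 80.9
140 [483.5 259.4] [ 51.15 126.65] 81.4
140 [494.6 333.6] [ 34.25 127.65] 81.1
[0, 0, 0, 0, 0, 97, 96, 98, 99, 102, 99, 101, 104, 109, 116, 135, 147, 150, 150, 149, 151, 150, 151, 152, 151, 150, 149, 138, 111, 99, 101, 104, 104, 104, 106, 104, 106, 114, 118, 132, 146, 149, 151, 149, 151, 150, 151, 150, 151, 152, 149, 151, 151, 151, 151, 150, 148, 131, 112, 105, 111, 122, 126, 141, 149, 149, 149, 150, 149, 152, 149, 152, 151, 151, 152, 150, 150, 149, 150, 151, 150, 151, 151, 151, 151, 149, 144, 120, 95, 94, 105, 105, 103, 106, 104, 106, 106]
[124, 124, 124, 124, 125, 121, 124, 125, 125, 122, 112, 87, 74, 98, 106, 110, 113, 113, 112, 115, 112, 113, 112, 114, 114, 114, 116, 114, 111, 114, 115, 112, 113, 114, 115, 113, 113, 114, 114, 113, 113, 113, 113, 113, 111, 113, 114, 112, 110, 113, 108, 85, 65, 58, 78, 78, 70, 90, 104, 111, 111, 111, 110, 109, 112, 109, 111, 111, 111, 110, 111, 111, 110, 111, 111, 110, 112, 110, 110, 110, 111, 109, 109, 110, 110, 111, 111, 109, 110, 109, 103, 89, 68, 47, 45, 68, 94, 113, 118, 119, 118, 118, 118, 117, 120, 119, 119]
dish? [[ 449.5 -323.4   32. ]] 409 451 241 279
dish? [[ 445.4 -323.2   32. ]] 409 451 240 283
dish? [[ 444.  -323.2   32. ]] 409 451 240 284
```

Run:
```python
from m import *
def meas(name,zc,k,mask,pts=None):
    n,l,s,c=cv2.connectedComponentsWithStats(mask)
    for i in range(1,n):
        if s[i,4]<14*k*k/9: continue
        v,u=np.nonzero(l==i);P=ray(name,np.c_[(u+.5)/k-.5,(v+.5)/k-.5],zc)[:,:2]
        w,V=np.linalg.eigh(np.cov(P.T));a=V[:,1];q=P-P.mean(0)
        r=cv2.minAreaRect(P.astype(np.float32))
        print(name,'mean',P.mean(0).round(1),'ang',round(np.degrees(np.arctan2(a[1],a[0]))%180,1),'len',np.sqrt(12*w[::-1]).round(1),'rect',np.round(r[0],1),np.round(r[1],1),round(r[2],1))
k=4
for name in('top','side'):
    im=np.load(name+'0.npz')['im']
    roi=(180,330,270,400) if name=='top' else (195,265,235,385)
    big=cv2.resize(im,None,fx=k,fy=k,interpolation=cv2.INTER_CUBIC)
    R=np.zeros(big.shape[:2],np.uint8);R[roi[0]*k:(roi[1]-50 if name=='top' else roi[1])*k,roi[2]*k:roi[3]*k]=255
    R[:, (358 if name=='top' else 400)*k:] &= 255
    f=big.astype(int); yel=((f[...,0]-f[...,2])>20).astype(np.uint8)*255
    print('brass');meas(name,7 if name=='top' else 8,k,yel&R)
    g=big.max(2)
    if name=='top':
        R[220*k:,355*k:]=0
        print('dark');meas(name,20,k,((g<80)*255).astype(np.uint8)&R)
        print('light');meas(name,18,k,((big.min(2)>118)*255).astype(np.uint8)&R)
```

```text
brass
top mean [646.5 -70.8] ang 29.9 len [43.3 12.4] rect [646.5 -70.7] [44.8 12.9] 30.0
top mean [638.4  81.5] ang 80.1 len [59.4 12.6] rect [638.3  81.7] [61.  13.2] 80.0
top mean [566.9  31.7] ang 21.9 len [27.4 12.1] rect [566.9  31.6] [29.1 12.6] 21.6
top mean [501.7 -40.8] ang 160.1 len [58.9 12.3] rect [501.8 -40.8] [12.7 60.5] 70.1
top mean [423.5  44. ] ang 152.1 len [27.  12.1] rect [423.5  44.1] [12.7 28.2] 63.0
dark
top mean [ 652.4 -171.6] ang 54.2 len [17.   7.5] rect [ 652.5 -171.7] [17.8  8. ] 52.1
top mean [ 640.7 -162.4] ang 47.8 len [24.9 14. ] rect [ 641.1 -162.5] [27.9 16.8] 51.1
top mean [428.  -34.6] ang 163.4 len [20.1  9.4] rect [427.5 -34.6] [10.9 21.7] 77.5
top mean [423.9 -48. ] ang 162.4 len [19.4  8.2] rect [423.5 -48.2] [ 9.2 20.9] 75.3
light
top mean [580.  -52.8] ang 174.2 len [7.5 4.6] rect [579.3 -53. ] [6.9 5.9] 13.7
top mean [561.9 -51.2] ang 120.2 len [23.8  7.9] rect [560.5 -50.7] [10.4 25.9] 33.8
top mean [498.7  37.8] ang 141.7 len [27.4 22.8] rect [498.   36.2] [27.7 26.2] 87.1
brass
side mean [637.6  81.2] ang 78.0 len [67.1 14.8] rect [637.7  82.1] [72.7 16. ] 79.3
side mean [786.3 -21.9] ang 44.6 len [46. 32.] rect [786.6 -18.8] [52.8 33. ] 52.0
side mean [567.7  30.6] ang 33.3 len [33.8 17. ] rect [567.8  30.7] [37.7 19.1] 22.0
side mean [646.8 -71.6] ang 32.9 len [50.8 14.5] rect [647.1 -71.4] [55.2 15.6] 29.2
side mean [423.7  42.8] ang 142.0 len [29.7 21.4] rect [423.4  42.9] [21.1 31.4] 60.5
side mean [501.5 -42.1] ang 160.3 len [60.4 21.2] rect [501.9 -42.3] [21.8 61.6] 69.8
side mean [ 637.4 -166.4] ang 53.0 len [12.9  5.2] rect [ 637.5 -166.3] [14.3  5.4] 54.2
side mean [424.6 -49.2] ang 156.7 len [18.8 15.3] rect [424.7 -49. ] [16.2 20. ] 70.4
side mean [ 649.3 -176.9] ang 45.2 len [12.7  4.9] rect [ 649.3 -176.5] [13.5  5.4] 53.3
```

Request:
apply_moves(
  targets=[
    {"slide":[0.16,0.2,0]},
    {"slide":[0.32,0.4,0]},
    {"slide":[0.48,0.6,0]},
    {"slide":[0.6,0.78,0]},
    {"slide":[0.7,0.94,0]},
    {"slide":[0.7,0.94,0],"rot":[0,0,0.02]},
  ],
  grip=0,
  force=40,
)

```text
$.targets[0]: bad value
```

Request:
apply_moves(
  targets=[
    {"slide":[0.16,0.19,-0.1],"rot":[0,0,0]},
    {"slide":[0.32,0.38,-0.2],"rot":[0,0,0]},
    {"slide":[0.48,0.57,-0.3],"rot":[0,0,0]},
    {"slide":[0.64,0.76,-0.35],"rot":[0,0,0]},
    {"slide":[0.83,0.99,-0.4],"rot":[0,0,0]},
    {"slide":[0.83,0.99,-0.4],"rot":[0,0,0]},
    {"slide":[0.83,0.99,-0.4],"rot":[0,0,0]},
  ],
  grip=0,
  force=40,
)

```text
time_s: 0.68
position: [301.5, -279.8, 150.0]
ee_rot: [-3.109, -0.431, 0.001]
wrist_force: [-0.9, -0.5, -0.2]
width: 42.6
grip_force: 0.0
```

Run:
```python
from rig import manip
o=manip.get_obs();print(o['joints'],o['position'],o['ee_rot'],o['width'])
```

```text
[-7.48984072e-01  1.26755977e-01 -3.57630513e-01  1.08923747e+00
  1.35552514e-03  2.11687221e+00] [ 301.51955981 -279.76119298  149.9624605 ] [-3.10876376e+00 -4.31332943e-01  1.15499648e-03] 42.63441854192073
```

Request:
apply_moves(
  targets=[
    {"slide":[1,0.95,-0.2],"rot":[0,0,0.4]},
    {"slide":[1,0.95,-0.2],"rot":[0,0,0.4]},
    {"slide":[1,0.95,-0.2],"rot":[0,0,0.4]},
    {"slide":[1,0.95,-0.2],"rot":[0,0,0.4]},
    {"slide":[1,0.95,-0.2],"rot":[0,0,0.4]},
    {"slide":[1,0.95,-0.2],"rot":[0,0,0.4]},
    {"slide":[1,0.95,-0.2],"rot":[0,0,0.4]},
    {"slide":[1,0.95,-0.2],"rot":[0,0,0.4]},
    {"slide":[1,0.95,-0.2],"rot":[0,0,0.4]},
    {"slide":[1,0.95,-0.2],"rot":[0,0,0.4]},
  ],
)

```text
time_s: 1.52
position: [500.6, -92.5, 110.4]
ee_rot: [-2.264, -2.176, 0.002]
wrist_force: [-1.2, -0.6, -0.4]
width: 42.9
grip_force: 0.0
```

Request:
apply_moves(
  targets=[
    {"slide":[0,0.26,-0.2],"rot":[0,0,0.4]},
    {"slide":[0,0.26,-0.2],"rot":[0,0,0.4]},
    {"slide":[0,0.26,-0.2],"rot":[0,0,0.4]},
    {"slide":[0,0.26,-0.2],"rot":[0,0,0.4]},
    {"slide":[0,0.26,-0.2],"rot":[0,0,0.4]},
    {"slide":[0,0.26,-0.2],"rot":[0,0,0.4]},
    {"slide":[0,0.26,-0.2],"rot":[0,0,0.4]},
    {"slide":[0,0.26,-0.2],"rot":[0,0,0.4]},
    {"slide":[0,0.26,-0.2],"rot":[0,0,0.4]},
    {"slide":[0,0.26,-0.2],"rot":[0,0,0.4]},
  ],
)

```text
time_s: 2.35
position: [500.2, -41.4, 70.8]
ee_rot: [-0.566, -3.089, 0.0]
wrist_force: [0.1, -1.2, -0.0]
width: 42.9
grip_force: 0.0
```

```bash
cat > p.py <<'E'
import sys,numpy as np
from rig import manip
def st():
    o=manip.get_obs();e=o['ee_rot'];ps=np.degrees(2*np.arctan2(e[1],e[0]))-90
    return o,(ps+180)%360-180
if __name__=='__main__':
    o,ps=st();x,y,z,a=map(float,sys.argv[1:5])
    print('t',round(o['time_s'],1),'pos',o['position'].round(1),'psi',round(ps,1),'w',round(o['width'],1),'e',o['ee_rot'].round(3))
    print('slide',(np.array([x,y,z]-o['position'])/200).round(3),'rot',round((a-ps)/180,4))
E
python3 p.py 501.7 -41.2 40 70
```

```text
t 2.4 pos [500.2 -41.4  70.8] psi 69.2 w 42.9 e [-0.566 -3.089  0.   ]
slide [ 0.007  0.001 -0.154] rot 0.0043
```

Request:
apply_moves(
  targets=[
    {"slide":[0.007,0.001,-0.2],"rot":[0,0,0.004]},
    {"slide":[0.007,0.001,-0.334],"rot":[0,0,0.004]},
    {"slide":[0.007,0.001,-0.334],"rot":[0,0,0.004]},
    {"slide":[0.007,0.001,-0.334],"rot":[0,0,0.004]},
  ],
)

```text
time_s: 2.68
position: [500.0, -41.1, 3.1]
ee_rot: [-0.556, -3.087, 0.001]
wrist_force: [-0.2, 0.2, -0.6]
width: 42.5
grip_force: 0.0
```

Request:
apply_moves(
  targets=[
    {"slide":[0,0,0],"rot":[0,0,0]},
    {"slide":[0,0,0],"rot":[0,0,0]},
    {"slide":[0,0,0],"rot":[0,0,0]},
    {"slide":[0,0,0],"rot":[0,0,0]},
    {"slide":[0,0,0],"rot":[0,0,0]},
    {"slide":[0,0,0],"rot":[0,0,0]},
  ],
  grip=1,
  force=80,
)

```text
time_s: 3.18
position: [504.0, -41.5, 7.7]
ee_rot: [0.556, 3.087, 0.0]
wrist_force: [-3.2, 0.6, 11.9]
width: 7.1
grip_force: 70.1
```

```bash
python3 p.py 467.9 211.7 60 -9
```

```text
t 3.2 pos [504.  -41.5   7.7] psi 69.6 w 7.1 e [0.556 3.087 0.   ]
slide [-0.18   1.266  0.262] rot -0.4366
```

Run:
```python
from h import *
im,d=snap('side'); cv2.imwrite('pics/s1.png',cv2.resize(im[190:270,240:360,::-1],None,fx=6,fy=6,interpolation=cv2.INTER_CUBIC))
```

```text
(no output)
```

View pics/s1.png

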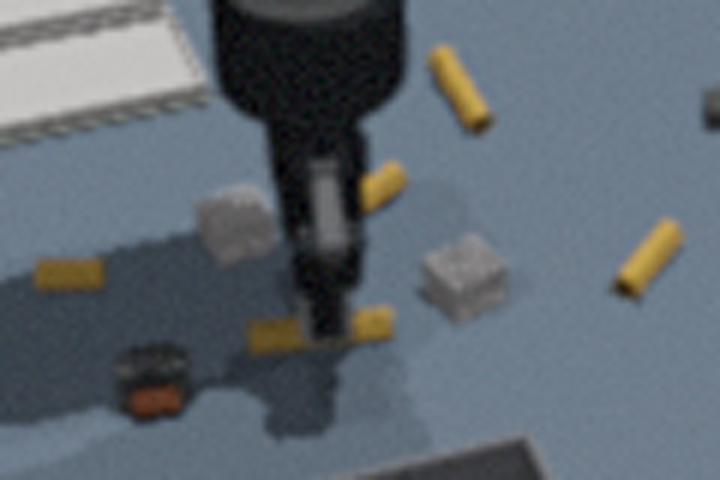

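Request:
apply_moves(
  targets=[
    {"slide":[0,0,0],"rot":[0,0,0]},
    {"slide":[0,0,0],"rot":[0,0,0]},
    {"slide":[0,0,-0.012],"rot":[0,0,0]},
    {"slide":[0,0,-0.012],"rot":[0,0,0]},
    {"slide":[0,0,-0.012],"rot":[0,0,0]},
  ],
  grip=0.4,
)

```text
time_s: 3.65
position: [501.9, -41.3, 2.0]
ee_rot: [-0.557, -3.091, 0.0]
wrist_force: [-0.5, 0.4, 0.9]
width: 25.4
grip_force: 0.0
```

Request:
apply_moves(
  targets=[
    {"slide":[0,0,0],"rot":[0,0,0]},
    {"slide":[0,0,0],"rot":[0,0,0]},
    {"slide":[0,0,0],"rot":[0,0,0]},
    {"slide":[0,0,0],"rot":[0,0,0]},
    {"slide":[0,0,0],"rot":[0,0,0]},
  ],
  grip=1,
  force=30,
)

```text
time_s: 4.07
position: [502.0, -41.3, 2.0]
ee_rot: [-0.557, -3.092, 0.0]
wrist_force: [-0.7, -0.2, 0.9]
width: 11.9
grip_force: 29.3
```

```bash
python3 p.py 467.9 211.7 60 -9
```

```text
t 4.1 pos [502.  -41.3   2. ] psi 69.6 w 11.9 e [-0.557 -3.092  0.   ]
slide [-0.17   1.265  0.29 ] rot -0.4366
```

Request:
apply_moves(
  targets=[
    {"slide":[0,0,0],"rot":[0,0,0]},
    {"slide":[0,0,0.3],"rot":[0,0,0]},
    {"slide":[0,0,0.3],"rot":[0,0,-0.03]},
    {"slide":[-0.022,1,0.3],"rot":[0,0,-0.35]},
    {"slide":[-0.022,1,0.3],"rot":[0,0,-0.35]},
    {"slide":[-0.022,1,0.3],"rot":[0,0,-0.35]},
    {"slide":[-0.022,1,0.3],"rot":[0,0,-0.35]},
    {"slide":[-0.022,1,0.3],"rot":[0,0,-0.35]},
    {"slide":[-0.022,1,0.3],"rot":[0,0,-0.35]},
    {"slide":[-0.022,1,0.3],"rot":[0,0,-0.35]},
  ],
  force=70,
)

```text
time_s: 4.9
position: [497.6, 162.7, 62.0]
ee_rot: [-1.845, -2.543, -0.003]
wrist_force: [0.7, -0.9, -0.6]
width: 10.1
grip_force: 68.8
```

```bash
python3 p.py 497.5 181.8 40 -9
python3 - <<'E'
from m import *
d=np.load('top0.npz')['d'];W=cloud('top',d);X=W[...,0];Y=W[...,1]
for c in((471.8,185.9),(483.5,259.4),(494.6,333.6)):
    print('floor',np.nanmedian(W[(abs(X-c[0])<50)&(abs(Y-c[1])<14)][:,2]))
for c in((350,250),(620,250),(380,100)): print('mat',np.nanmedian(W[(abs(X-c[0])<20)&(abs(Y-c[1])<40)][:,2]))
for c in((460,-207),(444,-323)): print('bin',np.nanmedian(W[np.hypot(X-c[0],Y-c[1])<35][:,2]))
E
```

```text
t 4.9 pos [497.6 162.7  62. ] psi 18.1 w 10.1 e [-1.845 -2.543 -0.003]
slide [-0.001  0.096 -0.11 ] rot -0.1504
floor 6.651541877845825
floor 6.342915352714709
floor 6.3780458146780985
mat 0.1102051980175282
mat 0.14738915272917333
mat 0.7503751401083312
bin 7.8948720011907225
bin 7.9434994961177905
```

Request:
apply_moves(
  targets=[
    {"slide":[0,0.096,-0.08],"rot":[0,0,-0.15]},
    {"slide":[0,0.096,-0.08],"rot":[0,0,-0.15]},
    {"slide":[0,0.096,-0.08],"rot":[0,0,-0.15]},
    {"slide":[0,0.096,-0.08],"rot":[0,0,-0.15]},
    {"slide":[0,0.096,-0.08],"rot":[0,0,-0.15]},
    {"slide":[0,0.096,-0.08],"rot":[0,0,-0.15]},
  ],
)

```text
time_s: 5.4
position: [497.6, 177.9, 45.8]
ee_rot: [-2.384, -2.046, 0.001]
wrist_force: [-0.8, -0.7, -0.8]
width: 10.3
grip_force: 68.8
```

```bash
python3 p.py 497.5 181.8 9 -9
python3 - <<'E'
from h import *
im,d=snap('side'); cv2.imwrite('pics/s2.png',cv2.resize(im[120:230,190:320,::-1],None,fx=5,fy=5,interpolation=cv2.INTER_CUBIC))
E
```

```text
t 5.4 pos [497.6 177.9  45.8] psi -8.7 w 10.3 e [-2.384e+00 -2.046e+00  1.000e-03]
slide [-0.     0.02  -0.184] rot -0.0015
```

View pics/s2.png

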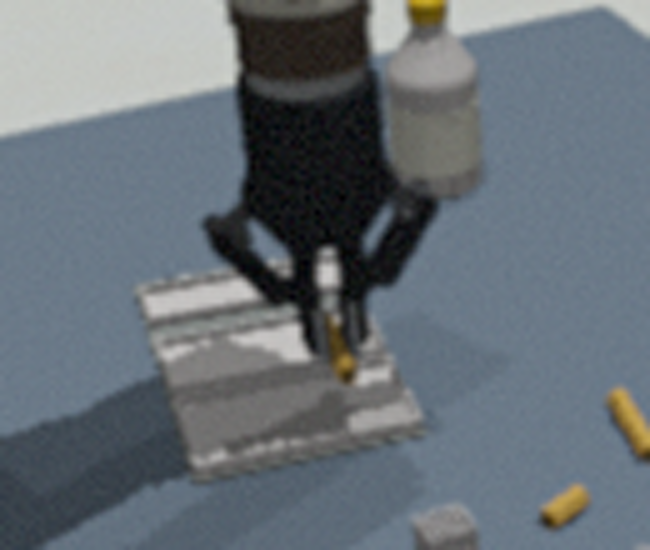

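Request:
apply_moves(
  targets=[
    {"slide":[0,0.02,-0.1],"rot":[0,0,-0.002]},
    {"slide":[0,0.02,-0.186],"rot":[0,0,-0.002]},
    {"slide":[0,0.02,-0.186],"rot":[0,0,-0.002]},
    {"slide":[0,0.02,-0.186],"rot":[0,0,-0.002]},
    {"slide":[0,0.02,-0.186],"rot":[0,0,-0.002]},
  ],
)

```text
time_s: 5.87
position: [497.6, 181.7, 9.2]
ee_rot: [-2.393, -2.036, 0.001]
wrist_force: [0.1, -0.0, 0.1]
width: 10.1
grip_force: 71.6
```

```bash
python3 p.py 497.5 181.8 8.5 -9
```

```text
t 5.9 pos [497.6 181.7   9.2] psi -9.2 w 10.1 e [-2.393e+00 -2.036e+00  1.000e-03]
slide [-0.001  0.001 -0.004] rot 0.0012
```

Request:
apply_moves(
  targets=[
    {"slide":[0,0,-0.008],"rot":[0,0,0]},
    {"slide":[0,0,-0.008],"rot":[0,0,0]},
  ],
)

```text
time_s: 6.03
position: [497.9, 181.8, 7.7]
ee_rot: [2.393, 2.035, 0.001]
wrist_force: [-0.2, 0.2, -0.5]
width: 9.9
grip_force: 71.6
```

Request:
apply_moves(
  targets=[
    {"slide":[0,0,0],"rot":[0,0,0]},
    {"slide":[0,0,0],"rot":[0,0,0]},
    {"slide":[0,0,0],"rot":[0,0,0]},
    {"slide":[0,0,0.2],"rot":[0,0,0]},
    {"slide":[0,0,0.2],"rot":[0,0,0]},
    {"slide":[0.704,-0.5,0.2],"rot":[0,0,-0.006]},
    {"slide":[0.704,-0.5,0.2],"rot":[0,0,-0.006]},
    {"slide":[0.704,-0.5,0.2],"rot":[0,0,-0.006]},
    {"slide":[0.704,-0.5,0.2],"rot":[0,0,-0.006]},
    {"slide":[0.704,-0.5,0.2],"rot":[0,0,-0.006]},
  ],
  grip=0.4,
)

```text
time_s: 6.87
position: [644.4, 77.5, 47.9]
ee_rot: [2.414, 2.003, 0.006]
wrist_force: [1.1, -0.1, 1.1]
width: 25.6
grip_force: 0.0
```

Request:
apply_moves(
  targets=[
    {"slide":[0,0,-0.05],"rot":[0,0,0]},
    {"slide":[0,0,-0.05],"rot":[0,0,0]},
    {"slide":[0,0,-0.05],"rot":[0,0,0]},
  ],
  grip=0,
)

```text
time_s: 7.12
position: [636.1, 82.5, 35.8]
ee_rot: [-2.409, -2.012, 0.005]
wrist_force: [-0.2, 0.3, -0.3]
width: 42.8
grip_force: 0.0
```

```bash
python3 p.py 638.3 81.5 1.5 -10
python3 - <<'E'
from m import *
im,d=snap('top'); np.savez('t1.npz',im=im,d=d)
hs=(im[...,0].astype(int)-im[...,2]>20).astype(np.uint8)
n,l,s,c=cv2.connectedComponentsWithStats(hs[150:290,170:400].copy())
for i in range(1,n):
    if s[i,4]<12: continue
    v,u=np.nonzero(l==i);P=ray('top',np.c_[u+170,v+150],10)[:,:2];w,V=np.linalg.eigh(np.cov(P.T));print(P.mean(0).round(1),np.degrees(np.arctan2(*V[::-1,1])).round(1)%180,np.sqrt(12*w[1]).round(1))
E
```

```text
t 7.1 pos [636.1  82.5  35.8] psi -10.3 w 42.8 e [-2.409 -2.012  0.005]
slide [ 0.011 -0.005 -0.171] rot 0.0015
[645.5 -71.1] 30.19999999999999 43.0
[565.5  29.4] 16.0 26.8
[501.1 202.5] 78.4 20.6
```

Request:
apply_moves(
  targets=[
    {"slide":[0,0,-0.1],"rot":[0,0,0.002]},
    {"slide":[0,0,-0.18],"rot":[0,0,0.002]},
    {"slide":[0,0,-0.18],"rot":[0,0,0.002]},
    {"slide":[0,0,-0.18],"rot":[0,0,0.002]},
  ],
  grip=0.4,
)

```text
time_s: 7.5
position: [637.4, 83.2, 1.5]
ee_rot: [-2.404, -2.022, 0.001]
wrist_force: [-0.5, -0.2, -0.4]
width: 25.5
grip_force: 0.0
```

Request:
apply_moves(
  targets=[
    {"slide":[0,0,0],"rot":[0,0,0]},
    {"slide":[0,0,0],"rot":[0,0,0]},
    {"slide":[0,0,0],"rot":[0,0,0]},
    {"slide":[0,0,0],"rot":[0,0,0]},
    {"slide":[0,0,0],"rot":[0,0,0]},
  ],
  grip=1,
  force=40,
)

```text
time_s: 7.92
position: [638.3, 82.5, 1.8]
ee_rot: [-2.405, -2.02, -0.001]
wrist_force: [-2.9, 2.1, 4.4]
width: 11.8
grip_force: 39.4
```

```bash
python3 p.py 446.1 190 45 -9
```

```text
t 7.9 pos [638.3  82.5   1.8] psi -9.9 w 11.8 e [-2.405e+00 -2.020e+00 -1.000e-03]
slide [-0.961  0.537  0.216] rot 0.0052
```

Request:
apply_moves(
  targets=[
    {"slide":[0,0,0.25],"rot":[0,0,0]},
    {"slide":[0,0,0.25],"rot":[0,0,0]},
    {"slide":[-0.96,0.54,0.25],"rot":[0,0,0.005]},
    {"slide":[-0.96,0.54,0.25],"rot":[0,0,0.005]},
    {"slide":[-0.96,0.54,0.25],"rot":[0,0,0.005]},
    {"slide":[-0.96,0.54,0.25],"rot":[0,0,0.005]},
    {"slide":[-0.96,0.54,0.25],"rot":[0,0,0.005]},
    {"slide":[-0.96,0.54,0.25],"rot":[0,0,0.005]},
    {"slide":[-0.96,0.54,0.25],"rot":[0,0,0.005]},
    {"slide":[-0.96,0.54,0.25],"rot":[0,0,0.005]},
  ],
  force=70,
)

```text
time_s: 8.75
position: [447.3, 190.2, 51.9]
ee_rot: [2.388, 2.039, 0.003]
wrist_force: [1.1, 0.8, -0.6]
width: 10.1
grip_force: 68.7
```

```bash
python3 p.py 446.3 191 7.5 -9
```

```text
t 8.8 pos [447.3 190.2  51.9] psi -9.0 w 10.1 e [2.388 2.039 0.003]
slide [-0.005  0.004 -0.222] rot -0.0
```

Request:
apply_moves(
  targets=[
    {"slide":[-0.003,0.004,-0.15],"rot":[0,0,0]},
    {"slide":[-0.003,0.004,-0.21],"rot":[0,0,0]},
    {"slide":[-0.003,0.004,-0.222],"rot":[0,0,0]},
    {"slide":[-0.003,0.004,-0.222],"rot":[0,0,0]},
  ],
)

```text
time_s: 9.08
position: [448.4, 190.1, 6.9]
ee_rot: [2.391, 2.035, 0.002]
wrist_force: [-0.3, -0.4, -0.3]
width: 10.1
grip_force: 71.1
```

Request:
apply_moves(
  targets=[
    {"slide":[0,0,0],"rot":[0,0,0]},
    {"slide":[0,0,0],"rot":[0,0,0]},
    {"slide":[0,0,0],"rot":[0,0,0]},
    {"slide":[0,0,0.2],"rot":[0,0,0]},
    {"slide":[0,0,0.2],"rot":[0,0,0]},
    {"slide":[0.8,-0.8,0.3],"rot":[0,0,-0.2]},
    {"slide":[0.8,-0.8,0.3],"rot":[0,0,-0.2]},
    {"slide":[0.8,-0.8,0.3],"rot":[0,0,-0.2]},
    {"slide":[0.8,-0.8,0.3],"rot":[0,0,-0.2]},
    {"slide":[0.8,-0.8,0.3],"rot":[0,0,-0.2]},
  ],
  grip=0.4,
)

```text
time_s: 9.92
position: [594.4, 42.2, 66.0]
ee_rot: [2.904, 1.196, 0.002]
wrist_force: [-0.1, 0.6, -0.2]
width: 25.6
grip_force: 0.0
```

Request:
apply_moves(
  targets=[
    {"slide":[0.19,-0.505,-0.1],"rot":[0,0,-0.083]},
    {"slide":[0.19,-0.505,-0.1],"rot":[0,0,-0.083]},
    {"slide":[0.19,-0.505,-0.1],"rot":[0,0,-0.083]},
    {"slide":[0.19,-0.505,-0.1],"rot":[0,0,-0.083]},
    {"slide":[0.19,-0.505,-0.1],"rot":[0,0,-0.083]},
    {"slide":[0.19,-0.505,-0.1],"rot":[0,0,-0.083]},
  ],
)

```text
time_s: 10.42
position: [630.5, -57.0, 45.2]
ee_rot: [-3.033, -0.818, 0.0]
wrist_force: [0.5, -0.3, 0.3]
width: 25.4
grip_force: 0.0
```

```bash
python3 p.py 646.5 -71 1.7 -60
python3 - <<'E'
from m import *
im,d=snap('top'); np.savez('t1.npz',im=im,d=d)
hs=(im[...,0].astype(int)-im[...,2]>20).astype(np.uint8)
n,l,s,c=cv2.connectedComponentsWithStats(hs[150:290,170:400].copy())
for i in range(1,n):
    if s[i,4]<8: continue
    v,u=np.nonzero(l==i);P=ray('top',np.c_[u+170,v+150],10)[:,:2];w,V=np.linalg.eigh(np.cov(P.T));print(P.mean(0).round(1),np.degrees(np.arctan2(*V[::-1,1])).round(1)%180,np.sqrt(12*w[1]).round(1))
E
```

```text
t 10.4 pos [630.5 -57.   45.2] psi -59.8 w 25.4 e [-3.033 -0.818  0.   ]
slide [ 0.08  -0.07  -0.218] rot -0.001
[566.5  31.9] 22.19999999999999 27.0
[497.9 182.8] 81.1 60.9
[447.9 189.9] 80.5 60.4
[424.1  44.3] 154.6 25.0
```

Request:
apply_moves(
  targets=[
    {"slide":[0.08,-0.07,-0.02],"rot":[0,0,0]},
    {"slide":[0.08,-0.07,-0.02],"rot":[0,0,0]},
    {"slide":[0.08,-0.07,-0.15],"rot":[0,0,0]},
    {"slide":[0.08,-0.07,-0.218],"rot":[0,0,0]},
    {"slide":[0.08,-0.07,-0.218],"rot":[0,0,0]},
    {"slide":[0.08,-0.07,-0.218],"rot":[0,0,0]},
  ],
)

```text
time_s: 10.97
position: [646.4, -69.4, 1.9]
ee_rot: [-3.032, -0.821, 0.0]
wrist_force: [-0.1, 0.3, 0.1]
width: 25.6
grip_force: 0.0
```

Request:
apply_moves(
  targets=[
    {"slide":[0,0,0],"rot":[0,0,0]},
    {"slide":[0,0,0],"rot":[0,0,0]},
    {"slide":[0,0,0],"rot":[0,0,0]},
    {"slide":[0,0,0],"rot":[0,0,0]},
    {"slide":[0,0,0],"rot":[0,0,0]},
  ],
  grip=1,
  force=40,
)

```text
time_s: 11.38
position: [646.9, -70.3, 2.4]
ee_rot: [-3.032, -0.819, -0.002]
wrist_force: [-0.8, 1.7, 4.1]
width: 11.8
grip_force: 39.4
```

```bash
python3 p.py 509.2 255.3 55 -9
```

```text
t 11.4 pos [646.9 -70.3   2.4] psi -59.8 w 11.8 e [-3.032e+00 -8.190e-01 -2.000e-03]
slide [-0.688  1.628  0.263] rot 0.2821
```

Request:
apply_moves(
  targets=[
    {"slide":[0,0,0.2],"rot":[0,0,0]},
    {"slide":[0,0,0.2],"rot":[0,0,0]},
    {"slide":[-0.4,0.9,0.27],"rot":[0,0,0.25]},
    {"slide":[-0.4,0.9,0.27],"rot":[0,0,0.25]},
    {"slide":[-0.4,0.9,0.27],"rot":[0,0,0.25]},
    {"slide":[-0.4,0.9,0.27],"rot":[0,0,0.25]},
    {"slide":[-0.4,0.9,0.27],"rot":[0,0,0.25]},
    {"slide":[-0.4,0.9,0.27],"rot":[0,0,0.25]},
    {"slide":[-0.4,0.9,0.27],"rot":[0,0,0.25]},
    {"slide":[-0.4,0.9,0.27],"rot":[0,0,0.25]},
  ],
  force=70,
)

```text
time_s: 12.22
position: [566.7, 109.6, 56.0]
ee_rot: [2.487, 1.918, 0.001]
wrist_force: [-0.6, -0.1, -1.6]
width: 10.8
grip_force: 68.7
```

Request:
apply_moves(
  targets=[
    {"slide":[-0.41,0.74,0],"rot":[0,0,0.032]},
    {"slide":[-0.41,0.74,0],"rot":[0,0,0.032]},
    {"slide":[-0.41,0.74,0],"rot":[0,0,0.032]},
    {"slide":[-0.41,0.74,0],"rot":[0,0,0.032]},
    {"slide":[-0.41,0.74,0],"rot":[0,0,0.032]},
    {"slide":[-0.41,0.74,0],"rot":[0,0,0.032]},
    {"slide":[-0.41,0.74,0],"rot":[0,0,0.032]},
    {"slide":[-0.41,0.74,0],"rot":[0,0,0.032]},
  ],
)

```text
time_s: 12.88
position: [485.5, 255.8, 55.6]
ee_rot: [2.392, 2.036, 0.0]
wrist_force: [-0.7, -0.7, -0.1]
width: 10.2
grip_force: 68.7
```

```bash
python3 p.py 483.5 259.9 8 -9
```

```text
t 12.9 pos [485.5 255.8  55.6] psi -9.2 w 10.2 e [2.392 2.036 0.   ]
slide [-0.01   0.021 -0.238] rot 0.0011
```

Request:
apply_moves(
  targets=[
    {"slide":[-0.01,0.02,-0.1],"rot":[0,0,0.001]},
    {"slide":[-0.01,0.02,-0.2],"rot":[0,0,0.001]},
    {"slide":[-0.01,0.02,-0.238],"rot":[0,0,0.001]},
    {"slide":[-0.01,0.02,-0.238],"rot":[0,0,0.001]},
    {"slide":[-0.01,0.02,-0.238],"rot":[0,0,0.001]},
  ],
)

```text
time_s: 13.3
position: [483.4, 259.2, 8.5]
ee_rot: [2.39, 2.039, -0.001]
wrist_force: [-0.6, -0.9, 3.1]
width: 10.4
grip_force: 69.2
```

Request:
apply_moves(
  targets=[
    {"slide":[0,0,0],"rot":[0,0,0]},
    {"slide":[0,0,0],"rot":[0,0,0]},
    {"slide":[0,0,0],"rot":[0,0,0]},
    {"slide":[0,0,0.2],"rot":[0,0,0]},
    {"slide":[0,0,0.2],"rot":[0,0,0]},
    {"slide":[0.2,-0.9,0.25],"rot":[0,0,-0.19]},
    {"slide":[0.2,-0.9,0.25],"rot":[0,0,-0.19]},
    {"slide":[0.2,-0.9,0.25],"rot":[0,0,-0.19]},
    {"slide":[0.2,-0.9,0.25],"rot":[0,0,-0.19]},
    {"slide":[0.2,-0.9,0.25],"rot":[0,0,-0.19]},
  ],
  grip=0.4,
)

```text
time_s: 14.13
position: [523.8, 76.7, 58.7]
ee_rot: [2.886, 1.236, 0.001]
wrist_force: [0.3, 0.0, -0.0]
width: 25.2
grip_force: 0.0
```

Request:
apply_moves(
  targets=[
    {"slide":[0.21,-0.24,-0.05],"rot":[0,0,-0.138]},
    {"slide":[0.21,-0.24,-0.05],"rot":[0,0,-0.138]},
    {"slide":[0.21,-0.24,-0.05],"rot":[0,0,-0.138]},
    {"slide":[0.21,-0.24,-0.05],"rot":[0,0,-0.138]},
    {"slide":[0.21,-0.24,-0.05],"rot":[0,0,-0.138]},
    {"slide":[0.21,-0.24,-0.05],"rot":[0,0,-0.138]},
  ],
)

```text
time_s: 14.63
position: [564.7, 32.8, 48.0]
ee_rot: [-3.083, -0.604, 0.0]
wrist_force: [-0.3, 0.0, 0.4]
width: 25.6
grip_force: 0.0
```

```bash
python3 p.py 566.7 31.8 1.7 -68
cat > look.py <<'E'
from m import *
im,d=snap('top'); np.savez('t1.npz',im=im,d=d)
hs=(im[...,0].astype(int)-im[...,2]>20).astype(np.uint8)
n,l,s,c=cv2.connectedComponentsWithStats(hs[150:290,170:400].copy())
for i in range(1,n):
    if s[i,4]<8: continue
    v,u=np.nonzero(l==i);P=ray('top',np.c_[u+170,v+150],8)[:,:2];w,V=np.linalg.eigh(np.cov(P.T));print(P.mean(0).round(1),np.degrees(np.arctan2(*V[::-1,1])).round(1)%180,np.sqrt(12*w[1]).round(1))
W=cloud('top',d);bumps(W,14,30,(380,720,-200,70))
E
python3 look.py
```

```text
t 14.6 pos [564.7  32.8  48. ] psi -67.8 w 25.6 e [-3.083 -0.604  0.   ]
slide [ 0.01  -0.005 -0.232] rot -0.0009
[497.9 182.4] 81.1 59.7
[483.4 260.9] 80.0 45.0
[448.  190.1] 80.5 60.8
n 75 px [372. 191.] mid [ 646.2 -166.5] size [28.1 23.7] ang 45.1 zmax 29.7
n 31 px [329. 218.] mid [569.9 -44.9] size [18.6 25.4] ang 1.7 zmax 28.0
n 54 px [330. 269.] mid [426.6 -44.7] size [16.9 27.8] ang 89.4 zmax 27.6
```

Request:
apply_moves(
  targets=[
    {"slide":[0.008,-0.004,-0.12],"rot":[0,0,0]},
    {"slide":[0.008,-0.004,-0.2],"rot":[0,0,0]},
    {"slide":[0.008,-0.004,-0.232],"rot":[0,0,0]},
    {"slide":[0.008,-0.004,-0.232],"rot":[0,0,0]},
    {"slide":[0.008,-0.004,-0.232],"rot":[0,0,0]},
  ],
)

```text
time_s: 15.1
position: [566.1, 32.5, 1.8]
ee_rot: [-3.083, -0.604, 0.0]
wrist_force: [0.5, 0.3, -0.1]
width: 26.0
grip_force: 0.0
```

Request:
apply_moves(
  targets=[
    {"slide":[0,0,0],"rot":[0,0,0]},
    {"slide":[0,0,0],"rot":[0,0,0]},
    {"slide":[0,0,0],"rot":[0,0,0]},
    {"slide":[0,0,0],"rot":[0,0,0]},
    {"slide":[0,0,0],"rot":[0,0,0]},
  ],
  grip=1,
  force=40,
)

```text
time_s: 15.52
position: [566.7, 32.4, 2.3]
ee_rot: [-3.083, -0.602, -0.002]
wrist_force: [-1.1, 0.9, 4.1]
width: 11.5
grip_force: 39.3
```

```bash
python3 p.py 520.3 329.5 55 -9
```

```text
t 15.5 pos [566.7  32.4   2.3] psi -67.9 w 11.5 e [-3.083e+00 -6.020e-01 -2.000e-03]
slide [-0.232  1.486  0.264] rot 0.3272
```

Request:
apply_moves(
  targets=[
    {"slide":[0,0,0.2],"rot":[0,0,0]},
    {"slide":[0,0,0.2],"rot":[0,0,0]},
    {"slide":[-0.1,0.9,0.27],"rot":[0,0,0.27]},
    {"slide":[-0.1,0.9,0.27],"rot":[0,0,0.27]},
    {"slide":[-0.1,0.9,0.27],"rot":[0,0,0.27]},
    {"slide":[-0.1,0.9,0.27],"rot":[0,0,0.27]},
    {"slide":[-0.1,0.9,0.27],"rot":[0,0,0.27]},
    {"slide":[-0.1,0.9,0.27],"rot":[0,0,0.27]},
    {"slide":[-0.1,0.9,0.27],"rot":[0,0,0.27]},
    {"slide":[-0.1,0.9,0.27],"rot":[0,0,0.27]},
  ],
  force=70,
)

```text
time_s: 16.35
position: [546.0, 212.8, 55.5]
ee_rot: [2.56, 1.821, -0.0]
wrist_force: [-0.7, -0.7, 0.2]
width: 10.2
grip_force: 68.6
```

Request:
apply_moves(
  targets=[
    {"slide":[-0.132,0.585,0],"rot":[0,0,0.057]},
    {"slide":[-0.132,0.585,0],"rot":[0,0,0.057]},
    {"slide":[-0.132,0.585,0],"rot":[0,0,0.057]},
    {"slide":[-0.132,0.585,0],"rot":[0,0,0.057]},
    {"slide":[-0.132,0.585,0],"rot":[0,0,0.057]},
    {"slide":[-0.132,0.585,0],"rot":[0,0,0.057]},
    {"slide":[-0.132,0.585,0],"rot":[0,0,0.057]},
    {"slide":[-0.132,0.585,0],"rot":[0,0,0.057]},
  ],
)

```text
time_s: 17.02
position: [520.2, 327.6, 55.6]
ee_rot: [2.393, 2.036, -0.001]
wrist_force: [0.3, -0.1, -1.0]
width: 10.1
grip_force: 68.6
```

```bash
python3 p.py 520.3 329.7 8 -9
```

```text
t 17.0 pos [520.2 327.6  55.6] psi -9.2 w 10.1 e [ 2.393e+00  2.036e+00 -1.000e-03]
slide [ 0.     0.01  -0.238] rot 0.0012
```

Request:
apply_moves(
  targets=[
    {"slide":[0,0.01,-0.1],"rot":[0,0,0.001]},
    {"slide":[0,0.01,-0.2],"rot":[0,0,0.001]},
    {"slide":[0,0.01,-0.238],"rot":[0,0,0.001]},
    {"slide":[0,0.01,-0.238],"rot":[0,0,0.001]},
    {"slide":[0,0.01,-0.238],"rot":[0,0,0.001]},
  ],
)

```text
time_s: 17.43
position: [520.3, 330.0, 8.5]
ee_rot: [2.389, 2.04, -0.0]
wrist_force: [-0.0, -1.6, 1.4]
width: 10.0
grip_force: 69.0
```

Request:
apply_moves(
  targets=[
    {"slide":[0,0,0],"rot":[0,0,0]},
    {"slide":[0,0,0],"rot":[0,0,0]},
    {"slide":[0,0,0],"rot":[0,0,0]},
    {"slide":[0,0,0.2],"rot":[0,0,0]},
    {"slide":[0,0,0.2],"rot":[0,0,0]},
    {"slide":[-0.24,-0.7,0.25],"rot":[0,0,0.19]},
    {"slide":[-0.24,-0.7,0.25],"rot":[0,0,0.19]},
    {"slide":[-0.24,-0.7,0.25],"rot":[0,0,0.19]},
    {"slide":[-0.24,-0.7,0.25],"rot":[0,0,0.19]},
    {"slide":[-0.24,-0.7,0.25],"rot":[0,0,0.19]},
  ],
  grip=0.4,
)

```text
time_s: 18.27
position: [469.4, 186.7, 58.3]
ee_rot: [-1.678, -2.655, 0.005]
wrist_force: [-0.4, 1.3, -0.3]
width: 25.6
grip_force: 0.0
```

Request:
apply_moves(
  targets=[
    {"slide":[-0.243,-0.728,-0.05],"rot":[0,0,0.207]},
    {"slide":[-0.243,-0.728,-0.05],"rot":[0,0,0.207]},
    {"slide":[-0.243,-0.728,-0.05],"rot":[0,0,0.207]},
    {"slide":[-0.243,-0.728,-0.05],"rot":[0,0,0.207]},
    {"slide":[-0.243,-0.728,-0.05],"rot":[0,0,0.207]},
    {"slide":[-0.243,-0.728,-0.05],"rot":[0,0,0.207]},
    {"slide":[-0.243,-0.728,-0.05],"rot":[0,0,0.207]},
  ],
)

```text
time_s: 18.85
position: [423.5, 44.7, 48.5]
ee_rot: [0.746, 3.05, 0.001]
wrist_force: [0.5, -0.1, -0.2]
width: 25.5
grip_force: 0.0
```

```bash
python3 p.py 423.7 44 1.7 62.5; python3 look.py
python3 - <<'E'
from h import *
im,d=snap('side'); cv2.imwrite('pics/s3.png',im[120:400,180:480,::-1])
E
```

```text
t 18.9 pos [423.5  44.7  48.5] psi 62.5 w 25.5 e [7.46e-01 3.05e+00 1.00e-03]
slide [ 0.001 -0.004 -0.234] rot -0.0001
[520.3 332. ] 80.2 28.8
[498.  182.7] 80.8 60.3
[483.4 260.6] 80.6 45.5
[448.  189.9] 80.8 60.8
n 76 px [372. 191.] mid [ 646.1 -166.3] size [28.4 23.1] ang 44.6 zmax 27.8
n 22 px [330. 217.] mid [573.9 -44.8] size [26.8  9.5] ang 82.7 zmax 27.5
n 24 px [330. 221.] mid [560.4 -47.3] size [27.  10.1] ang 81.0 zmax 25.8
n 72 px [329. 269.] mid [425.7 -40.6] size [23.  29.1] ang 71.1 zmax 28.1
```

View pics/s3.png

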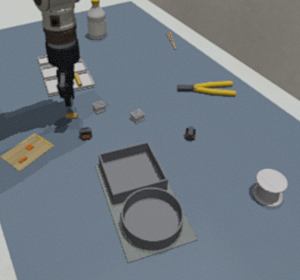

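Request:
apply_moves(
  targets=[
    {"slide":[0.001,-0.003,-0.12],"rot":[0,0,0]},
    {"slide":[0.001,-0.003,-0.2],"rot":[0,0,0]},
    {"slide":[0.001,-0.003,-0.234],"rot":[0,0,0]},
    {"slide":[0.001,-0.003,-0.234],"rot":[0,0,0]},
    {"slide":[0.001,-0.003,-0.234],"rot":[0,0,0]},
  ],
)

```text
time_s: 19.37
position: [423.6, 45.4, 1.2]
ee_rot: [-0.744, -3.052, 0.0]
wrist_force: [0.1, 1.4, -0.7]
width: 25.7
grip_force: 0.0
```

Request:
apply_moves(
  targets=[
    {"slide":[0,0,0],"rot":[0,0,0]},
    {"slide":[0,0,0],"rot":[0,0,0]},
    {"slide":[0,0,0],"rot":[0,0,0]},
    {"slide":[0,0,0],"rot":[0,0,0]},
    {"slide":[0,0,0],"rot":[0,0,0]},
  ],
  grip=1,
  force=40,
)

```text
time_s: 19.78
position: [424.0, 45.3, 1.7]
ee_rot: [0.744, 3.051, 0.002]
wrist_force: [-0.1, 1.3, 4.2]
width: 11.6
grip_force: 39.2
```

```bash
python3 p.py 468.9 337.7 55 -9
```

```text
t 19.8 pos [424.   45.3   1.7] psi 62.6 w 11.6 e [7.440e-01 3.051e+00 2.000e-03]
slide [0.224 1.462 0.267] rot -0.3977
```

Request:
apply_moves(
  targets=[
    {"slide":[0,0,0.2],"rot":[0,0,0]},
    {"slide":[0,0,0.2],"rot":[0,0,0]},
    {"slide":[0.1,0.9,0.27],"rot":[0,0,-0.3]},
    {"slide":[0.1,0.9,0.27],"rot":[0,0,-0.3]},
    {"slide":[0.1,0.9,0.27],"rot":[0,0,-0.3]},
    {"slide":[0.1,0.9,0.27],"rot":[0,0,-0.3]},
    {"slide":[0.1,0.9,0.27],"rot":[0,0,-0.3]},
    {"slide":[0.1,0.9,0.27],"rot":[0,0,-0.3]},
    {"slide":[0.1,0.9,0.27],"rot":[0,0,-0.3]},
    {"slide":[0.1,0.9,0.27],"rot":[0,0,-0.3]},
  ],
  force=70,
)

```text
time_s: 20.62
position: [443.2, 225.7, 55.0]
ee_rot: [2.039, 2.39, -0.001]
wrist_force: [-0.3, 0.1, -0.7]
width: 10.6
grip_force: 68.5
```

Request:
apply_moves(
  targets=[
    {"slide":[0.124,0.562,0],"rot":[0,0,-0.098]},
    {"slide":[0.124,0.562,0],"rot":[0,0,-0.098]},
    {"slide":[0.124,0.562,0],"rot":[0,0,-0.098]},
    {"slide":[0.124,0.562,0],"rot":[0,0,-0.098]},
    {"slide":[0.124,0.562,0],"rot":[0,0,-0.098]},
    {"slide":[0.124,0.562,0],"rot":[0,0,-0.098]},
    {"slide":[0.124,0.562,0],"rot":[0,0,-0.098]},
    {"slide":[0.124,0.562,0],"rot":[0,0,-0.098]},
  ],
)

```text
time_s: 21.28
position: [467.9, 335.9, 55.1]
ee_rot: [2.378, 2.052, -0.002]
wrist_force: [-0.5, -0.5, -0.4]
width: 10.3
grip_force: 68.5
```

```bash
python3 p.py 468.9 337.7 7.5 -9
```

```text
t 21.3 pos [467.9 335.9  55.1] psi -8.4 w 10.3 e [ 2.378e+00  2.052e+00 -2.000e-03]
slide [ 0.005  0.009 -0.238] rot -0.0033
```

Request:
apply_moves(
  targets=[
    {"slide":[0.005,0.008,-0.1],"rot":[0,0,-0.003]},
    {"slide":[0.005,0.008,-0.2],"rot":[0,0,-0.003]},
    {"slide":[0.005,0.008,-0.238],"rot":[0,0,-0.003]},
    {"slide":[0.005,0.008,-0.238],"rot":[0,0,-0.003]},
    {"slide":[0.005,0.008,-0.238],"rot":[0,0,-0.003]},
  ],
)

```text
time_s: 21.7
position: [469.3, 338.0, 8.1]
ee_rot: [2.388, 2.042, -0.0]
wrist_force: [-0.2, 0.0, 0.5]
width: 10.3
grip_force: 69.0
```

Request:
apply_moves(
  targets=[
    {"slide":[0,0,0],"rot":[0,0,0]},
    {"slide":[0,0,0],"rot":[0,0,0]},
    {"slide":[0,0,0],"rot":[0,0,0]},
    {"slide":[0,0,0.2],"rot":[0,0,0]},
    {"slide":[0,0,0.2],"rot":[0,0,0]},
    {"slide":[-0.6,-0.7,0.5],"rot":[0,0,0.05]},
    {"slide":[-0.6,-0.7,0.5],"rot":[0,0,0.05]},
    {"slide":[-0.6,-0.7,0.5],"rot":[0,0,0.05]},
    {"slide":[-0.6,-0.7,0.5],"rot":[0,0,0.05]},
    {"slide":[-0.6,-0.7,0.5],"rot":[0,0,0.05]},
  ],
  grip=0.4,
)

```text
time_s: 22.53
position: [346.7, 196.6, 108.3]
ee_rot: [2.219, 2.223, -0.002]
wrist_force: [-0.9, 0.3, -0.0]
width: 25.3
grip_force: 0.0
```

Request:
apply_moves(
  targets=[
    {"slide":[0,0,0],"rot":[0,0,0]},
    {"slide":[0,0,0],"rot":[0,0,0]},
  ],
  grip=-0.1,
)

```text
time_s: 22.7
position: [349.4, 198.6, 108.7]
ee_rot: [2.22, 2.222, 0.005]
wrist_force: [1.5, 0.8, 0.5]
width: 46.4
grip_force: 0.0
```

```bash
python3 p.py 498 37 40 0; python3 look.py
python3 - <<'E'
import cv2,numpy as np
im=np.load('t1.npz')['im']; cv2.imwrite('pics/t3.png',cv2.resize(im[150:300,170:460,::-1],None,fx=2.75,fy=2.75,interpolation=cv2.INTER_CUBIC))
E
```

```text
t 22.7 pos [349.4 198.6 108.7] psi 0.1 w 46.4 e [2.22  2.222 0.005]
slide [ 0.743 -0.808 -0.344] rot -0.0003
[520.5 332.3] 78.5 29.5
[498.1 182.6] 80.7 60.5
[483.4 260.9] 80.0 45.0
[468.9 338. ] 81.1 29.6
[448.  190.8] 80.7 61.8
n 75 px [372. 191.] mid [ 646.4 -166.6] size [28.3 23.3] ang 44.3 zmax 28.0
n 23 px [330. 222.] mid [560.2 -47.5] size [25.7  9.3] ang 89.3 zmax 24.5
n 73 px [329. 269.] mid [425.6 -40.6] size [23. 29.] ang 71.1 zmax 28.1
```

View pics/t3.png

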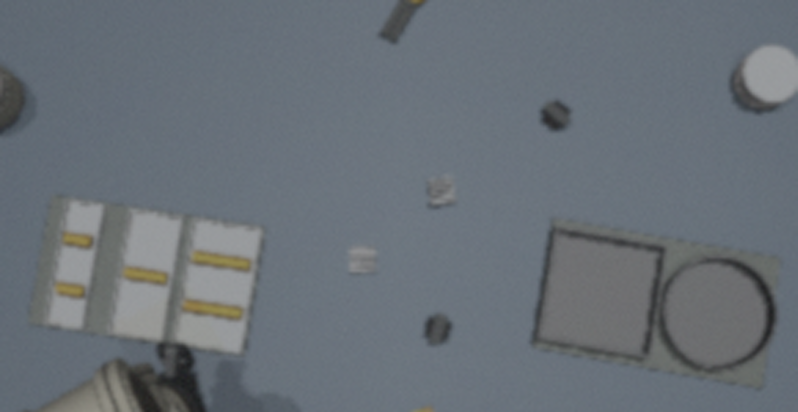

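Request:
apply_moves(
  targets=[
    {"slide":[0.744,-0.806,-0.3],"rot":[0,0,0]},
    {"slide":[0.744,-0.806,-0.3],"rot":[0,0,0]},
    {"slide":[0.744,-0.806,-0.3],"rot":[0,0,0]},
    {"slide":[0.744,-0.806,-0.3],"rot":[0,0,0]},
    {"slide":[0.744,-0.806,-0.3],"rot":[0,0,0]},
    {"slide":[0.744,-0.806,-0.3],"rot":[0,0,0]},
    {"slide":[0.744,-0.806,-0.3],"rot":[0,0,0]},
    {"slide":[0.744,-0.806,-0.4],"rot":[0,0,0]},
    {"slide":[0.744,-0.806,-0.52],"rot":[0,0,0]},
    {"slide":[0.744,-0.806,-0.52],"rot":[0,0,0]},
  ],
)

```text
time_s: 23.58
position: [495.3, 38.3, -0.4]
ee_rot: [-2.215, -2.221, 0.008]
wrist_force: [-0.3, 0.5, -0.9]
width: 47.3
grip_force: 0.0
```

Request:
apply_moves(
  targets=[
    {"slide":[0,0,0],"rot":[0,0,0]},
    {"slide":[0,0,0],"rot":[0,0,0]},
    {"slide":[0,0,0],"rot":[0,0,0]},
    {"slide":[0,0,0],"rot":[0,0,0]},
    {"slide":[0,0,0],"rot":[0,0,0]},
  ],
  grip=1,
  force=50,
)

```text
time_s: 24.0
position: [499.0, 38.1, 4.7]
ee_rot: [2.218, 2.223, 0.003]
wrist_force: [0.2, -0.3, -1.1]
width: 24.5
grip_force: 52.0
```

```bash
python3 p.py 462 -190 80 -9
```

```text
t 24.0 pos [499.   38.1   4.7] psi 0.1 w 24.5 e [2.218 2.223 0.003]
slide [-0.185 -1.14   0.376] rot -0.0508
```

Request:
apply_moves(
  targets=[
    {"slide":[0,0,0.2],"rot":[0,0,0]},
    {"slide":[0,0,0.35],"rot":[0,0,0]},
    {"slide":[-0.16,-1,0.35],"rot":[0,0,-0.05]},
    {"slide":[-0.16,-1,0.35],"rot":[0,0,-0.05]},
    {"slide":[-0.16,-1,0.35],"rot":[0,0,-0.05]},
    {"slide":[-0.16,-1,0.35],"rot":[0,0,-0.05]},
    {"slide":[-0.16,-1,0.35],"rot":[0,0,-0.05]},
    {"slide":[-0.16,-1,0.35],"rot":[0,0,-0.05]},
    {"slide":[-0.16,-1,0.35],"rot":[0,0,-0.05]},
    {"slide":[-0.16,-1,0.35],"rot":[0,0,-0.05]},
  ],
)

```text
time_s: 24.83
position: [466.1, -162.2, 74.0]
ee_rot: [2.387, 2.042, 0.001]
wrist_force: [0.5, 0.4, -0.8]
width: 24.8
grip_force: 52.1
```

Request:
apply_moves(
  targets=[
    {"slide":[-0.018,-0.11,0],"rot":[0,0,0]},
    {"slide":[-0.018,-0.11,0],"rot":[0,0,0]},
    {"slide":[-0.018,-0.11,-0.15],"rot":[0,0,0]},
    {"slide":[-0.018,-0.11,-0.27],"rot":[0,0,0]},
    {"slide":[-0.018,-0.11,-0.3],"rot":[0,0,0]},
    {"slide":[-0.018,-0.11,-0.3],"rot":[0,0,0]},
  ],
)

```text
time_s: 25.33
position: [461.2, -182.0, 12.5]
ee_rot: [-2.381, -2.043, 0.003]
wrist_force: [0.2, -0.6, 0.1]
width: 24.9
grip_force: 52.1
```

```bash
python3 p.py 567.5 -46.5 60 -8
```

```text
t 25.3 pos [ 461.2 -182.    12.5] psi -8.7 w 24.9 e [-2.381 -2.043  0.003]
slide [0.532 0.678 0.237] rot 0.0041
```

Request:
apply_moves(
  targets=[
    {"slide":[0,0,0],"rot":[0,0,0]},
    {"slide":[0,0,0],"rot":[0,0,0]},
    {"slide":[0,0,0],"rot":[0,0,0]},
    {"slide":[0,0,0.2],"rot":[0,0,0]},
    {"slide":[0,0,0.3],"rot":[0,0,0]},
    {"slide":[0.525,0.685,0.25],"rot":[0,0,0.004]},
    {"slide":[0.525,0.685,0.25],"rot":[0,0,0.004]},
    {"slide":[0.525,0.685,0.25],"rot":[0,0,0.004]},
    {"slide":[0.525,0.685,0.25],"rot":[0,0,0.004]},
    {"slide":[0.525,0.685,0.25],"rot":[0,0,0.004]},
  ],
  grip=0,
)

```text
time_s: 26.17
position: [572.0, -42.0, 64.5]
ee_rot: [2.366, 2.064, 0.009]
wrist_force: [1.3, -1.1, 0.3]
width: 42.7
grip_force: 0.0
```

Request:
apply_moves(
  targets=[
    {"slide":[0,0,-0.05],"rot":[0,0,0]},
    {"slide":[0,0,-0.05],"rot":[0,0,0]},
    {"slide":[0,0,-0.05],"rot":[0,0,0]},
    {"slide":[0,0,-0.05],"rot":[0,0,0]},
  ],
)

```text
time_s: 26.5
position: [566.1, -48.6, 53.4]
ee_rot: [-2.375, -2.055, 0.002]
wrist_force: [0.3, 0.2, -0.2]
width: 42.4
grip_force: 0.0
```

```bash
python3 p.py 567.5 -46.5 4 -8; python3 look.py
python3 - <<'E'
from h import *
im,d=snap('side'); cv2.imwrite('pics/s4.png',cv2.resize(im[180:360,240:400,::-1],None,fx=3.2,fy=3.2,interpolation=cv2.INTER_CUBIC))
E
```

```text
t 26.5 pos [566.1 -48.6  53.4] psi -8.3 w 42.4 e [-2.375e+00 -2.055e+00  2.000e-03]
slide [ 0.007  0.01  -0.247] rot 0.0015
[520.3 332. ] 80.2 28.8
[498.  182.3] 81.0 59.9
[483.4 260.9] 80.0 45.0
[469.  338.2] 79.5 29.4
[448.  190.5] 80.4 61.2
n 75 px [372. 191.] mid [ 646.2 -166.4] size [28.4 23. ] ang 43.8 zmax 26.8
n 53 px [379. 256.] mid [ 460.3 -183.9] size [26.3 25.3] ang 86.0 zmax 29.9
```

View pics/s4.png

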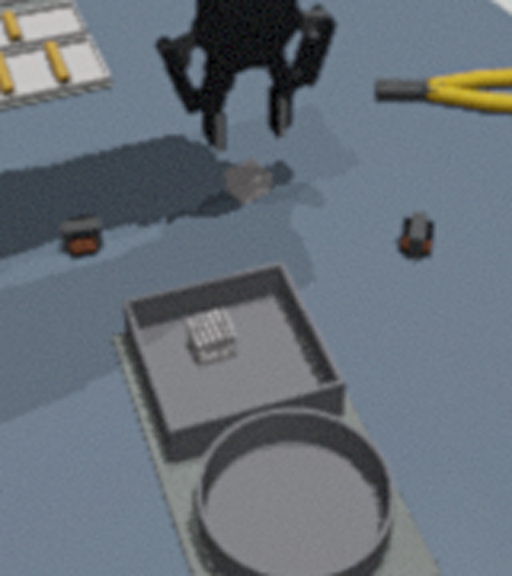

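Request:
apply_moves(
  targets=[
    {"slide":[0.007,0.008,-0.1],"rot":[0,0,0]},
    {"slide":[0.007,0.008,-0.2],"rot":[0,0,0]},
    {"slide":[0.007,0.008,-0.245],"rot":[0,0,0]},
    {"slide":[0.007,0.008,-0.245],"rot":[0,0,0]},
    {"slide":[0.007,0.008,-0.245],"rot":[0,0,0]},
  ],
)

```text
time_s: 27.02
position: [568.3, -46.2, 4.5]
ee_rot: [-2.374, -2.056, 0.001]
wrist_force: [-0.3, -0.0, -0.1]
width: 42.6
grip_force: 0.0
```

Request:
apply_moves(
  targets=[
    {"slide":[0,0,0],"rot":[0,0,0]},
    {"slide":[0,0,0],"rot":[0,0,0]},
    {"slide":[0,0,0],"rot":[0,0,0]},
    {"slide":[0,0,0],"rot":[0,0,0]},
    {"slide":[0,0,0],"rot":[0,0,0]},
  ],
  grip=1,
)

```text
time_s: 27.43
position: [570.1, -45.9, 6.1]
ee_rot: [2.372, 2.056, 0.003]
wrist_force: [0.3, -0.7, 5.9]
width: 27.5
grip_force: 49.7
```

```bash
python3 p.py 456.6 -229 70 -9
```

```text
t 27.4 pos [570.1 -45.9   6.1] psi -8.2 w 27.5 e [2.372 2.056 0.003]
slide [-0.568 -0.916  0.32 ] rot -0.0046
```

Request:
apply_moves(
  targets=[
    {"slide":[0,0,0.2],"rot":[0,0,0]},
    {"slide":[0,0,0.35],"rot":[0,0,0]},
    {"slide":[0,0,0.35],"rot":[0,0,0]},
    {"slide":[-0.566,-0.915,0.35],"rot":[0,0,-0.005]},
    {"slide":[-0.566,-0.915,0.35],"rot":[0,0,-0.005]},
    {"slide":[-0.566,-0.915,0.35],"rot":[0,0,-0.005]},
    {"slide":[-0.566,-0.915,0.35],"rot":[0,0,-0.005]},
    {"slide":[-0.566,-0.915,0.35],"rot":[0,0,-0.005]},
    {"slide":[-0.566,-0.915,0.35],"rot":[0,0,-0.005]},
    {"slide":[-0.566,-0.915,0.35],"rot":[0,0,-0.005]},
  ],
)

```text
time_s: 28.27
position: [453.9, -230.7, 74.4]
ee_rot: [-2.395, -2.033, 0.001]
wrist_force: [-0.3, -0.3, -1.0]
width: 27.4
grip_force: 49.5
```

```bash
python3 p.py 456.6 -229 15 -9
```

```text
t 28.3 pos [ 453.9 -230.7   74.4] psi -9.4 w 27.4 e [-2.395e+00 -2.033e+00  1.000e-03]
slide [ 0.013  0.008 -0.297] rot 0.002
```

Request:
apply_moves(
  targets=[
    {"slide":[0.008,0.004,-0.15],"rot":[0,0,0]},
    {"slide":[0.008,0.004,-0.27],"rot":[0,0,0]},
    {"slide":[0.008,0.004,-0.293],"rot":[0,0,0]},
    {"slide":[0.008,0.004,-0.293],"rot":[0,0,0]},
  ],
)

```text
time_s: 28.6
position: [456.5, -225.9, 14.7]
ee_rot: [-2.385, -2.039, 0.002]
wrist_force: [0.8, 0.4, 0.5]
width: 27.5
grip_force: 49.5
```

Request:
apply_moves(
  targets=[
    {"slide":[0,0,0],"rot":[0,0,0]},
    {"slide":[0,0,0],"rot":[0,0,0]},
    {"slide":[0,0,0],"rot":[0,0,0]},
    {"slide":[0,0,0.2],"rot":[0,0,0]},
    {"slide":[0,0,0.3],"rot":[0,0,0]},
    {"slide":[-0.15,0.93,0.3],"rot":[0,0,0.19]},
    {"slide":[-0.15,0.93,0.3],"rot":[0,0,0.19]},
    {"slide":[-0.15,0.93,0.3],"rot":[0,0,0.19]},
    {"slide":[-0.15,0.93,0.3],"rot":[0,0,0.19]},
    {"slide":[-0.15,0.93,0.3],"rot":[0,0,0.19]},
  ],
  grip=0,
)

```text
time_s: 29.43
position: [426.2, -38.5, 76.8]
ee_rot: [-1.674, -2.658, -0.002]
wrist_force: [0.3, 0.2, -0.8]
width: 42.5
grip_force: 0.0
```

Request:
apply_moves(
  targets=[
    {"slide":[0,0,0],"rot":[0,0,0.26]},
    {"slide":[0,0,0],"rot":[0,0,0.26]},
    {"slide":[0,0,-0.05],"rot":[0,0,0.26]},
    {"slide":[0,0,-0.05],"rot":[0,0,0.26]},
    {"slide":[0,0,-0.05],"rot":[0,0,0.26]},
    {"slide":[0,0,-0.05],"rot":[0,0,0.26]},
    {"slide":[0,0,-0.05],"rot":[0,0,0.26]},
    {"slide":[0,0,-0.05],"rot":[0,0,0.26]},
  ],
  grip=-0.15,
)

```text
time_s: 30.1
position: [427.9, -41.7, 66.8]
ee_rot: [0.491, 3.101, 0.0]
wrist_force: [-0.0, -0.0, -0.2]
width: 49.3
grip_force: 0.0
```

```bash
python3 p.py 425.7 -41 4 72
python3 - <<'E'
from h import *
im,d=snap('side'); cv2.imwrite('pics/s5.png',cv2.resize(im[180:360,220:400,::-1],None,fx=3.2,fy=3.2,interpolation=cv2.INTER_CUBIC))
E
```

```text
t 30.1 pos [427.9 -41.7  66.8] psi 72.0 w 49.3 e [0.491 3.101 0.   ]
slide [-0.011  0.004 -0.314] rot -0.0001
```

View pics/s5.png

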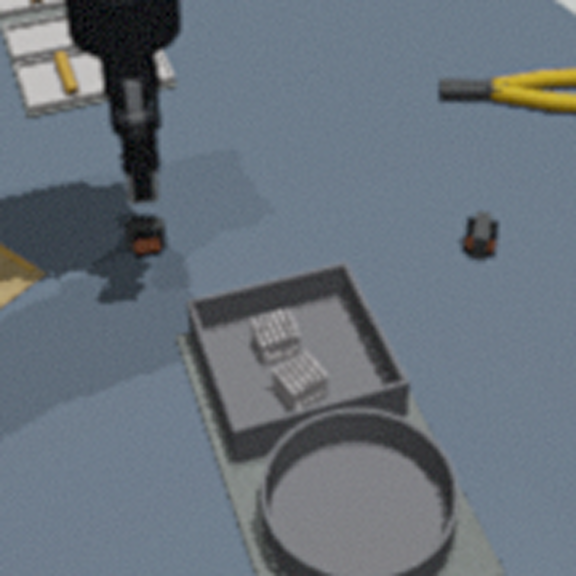

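Both heat sinks are in the bin at crop (275,333) and (300,378). T2 is under the gripper at (147,235), and T1 is at (481,236).

Request:
apply_moves(
  targets=[
    {"slide":[-0.01,0.002,-0.15],"rot":[0,0,0]},
    {"slide":[-0.01,0.002,-0.28],"rot":[0,0,0]},
    {"slide":[-0.01,0.002,-0.312],"rot":[0,0,0]},
    {"slide":[-0.01,0.002,-0.312],"rot":[0,0,0]},
  ],
)

```text
time_s: 30.48
position: [423.4, -41.2, 2.4]
ee_rot: [-0.494, -3.098, 0.0]
wrist_force: [-0.4, 0.3, 0.4]
width: 48.9
grip_force: 0.0
```

Request:
apply_moves(
  targets=[
    {"slide":[0,0,0],"rot":[0,0,0]},
    {"slide":[0,0,0],"rot":[0,0,0]},
    {"slide":[0,0,0],"rot":[0,0,0]},
    {"slide":[0,0,0],"rot":[0,0,0]},
    {"slide":[0,0,0],"rot":[0,0,0]},
  ],
  grip=1,
)

```text
time_s: 30.9
position: [426.9, -41.6, 5.1]
ee_rot: [0.493, 3.099, 0.0]
wrist_force: [-0.9, -0.3, 6.6]
width: 22.6
grip_force: 49.8
```

```bash
python3 p.py 447.1 -303.3 70 72
```

```text
t 30.9 pos [426.9 -41.6   5.1] psi 71.9 w 22.6 e [0.493 3.099 0.   ]
slide [ 0.101 -1.308  0.324] rot 0.0004
```

Request:
apply_moves(
  targets=[
    {"slide":[0,0,0.2],"rot":[0,0,0]},
    {"slide":[0,0,0.35],"rot":[0,0,0]},
    {"slide":[0,0,0.35],"rot":[0,0,0]},
    {"slide":[0,-0.9,0.35],"rot":[0,0,0]},
    {"slide":[0,-0.9,0.35],"rot":[0,0,0]},
    {"slide":[0,-0.9,0.35],"rot":[0,0,0]},
    {"slide":[0,-0.9,0.35],"rot":[0,0,0]},
    {"slide":[0,-0.9,0.35],"rot":[0,0,0]},
    {"slide":[0,-0.9,0.35],"rot":[0,0,0]},
  ],
)

```text
time_s: 31.65
position: [425.4, -224.9, 73.6]
ee_rot: [0.501, 3.1, -0.002]
wrist_force: [0.2, 0.4, -0.6]
width: 23.0
grip_force: 49.5
```

Request:
apply_moves(
  targets=[
    {"slide":[0,-0.5,0],"rot":[0,0,0]},
    {"slide":[0,-0.5,0],"rot":[0,0,0]},
    {"slide":[0,-0.5,0],"rot":[0,0,0]},
    {"slide":[0,-0.5,0],"rot":[0,0,0]},
    {"slide":[0,-0.5,0],"rot":[0,0,0]},
    {"slide":[0,-0.5,-0.15],"rot":[0,0,0]},
    {"slide":[0,-0.5,-0.15],"rot":[0,0,0]},
  ],
)

```text
time_s: 32.23
position: [422.6, -317.4, 39.8]
ee_rot: [-0.489, -3.096, -0.007]
wrist_force: [-1.1, 1.8, -1.6]
width: 22.8
grip_force: 49.6
```

```bash
python3 p.py 426 -322 13.5 72
```

```text
t 32.2 pos [ 422.6 -317.4   39.8] psi 72.0 w 22.8 e [-0.489 -3.096 -0.007]
slide [ 0.017 -0.023 -0.132] rot -0.0003
```

Request:
apply_moves(
  targets=[
    {"slide":[0.01,-0.015,-0.1],"rot":[0,0,0]},
    {"slide":[0.01,-0.015,-0.13],"rot":[0,0,0]},
    {"slide":[0.01,-0.015,-0.13],"rot":[0,0,0]},
  ],
)

```text
time_s: 32.48
position: [425.8, -321.8, 16.3]
ee_rot: [-0.49, -3.099, -0.004]
wrist_force: [-0.7, 0.2, -0.8]
width: 22.8
grip_force: 49.6
```

Request:
apply_moves(
  targets=[
    {"slide":[0,0,0],"rot":[0,0,0]},
    {"slide":[0,0,0],"rot":[0,0,0]},
    {"slide":[0,0,0],"rot":[0,0,0]},
    {"slide":[0,0,0.2],"rot":[0,0,0]},
    {"slide":[0,0,0.35],"rot":[0,0,0]},
    {"slide":[0.5,0.4,0.35],"rot":[0,0,0.19]},
    {"slide":[0.5,0.4,0.35],"rot":[0,0,0.19]},
    {"slide":[0.5,0.4,0.35],"rot":[0,0,0.19]},
    {"slide":[0.5,0.4,0.35],"rot":[0,0,0.19]},
    {"slide":[0.5,0.4,0.35],"rot":[0,0,0.19]},
  ],
  grip=0.15,
)

```text
time_s: 33.32
position: [530.0, -242.5, 88.9]
ee_rot: [-0.456, 3.106, -0.002]
wrist_force: [-0.3, -0.1, -0.8]
width: 36.0
grip_force: 0.0
```

Request:
apply_moves(
  targets=[
    {"slide":[0.59,0.37,0],"rot":[0,0,0.171]},
    {"slide":[0.59,0.37,0],"rot":[0,0,0.171]},
    {"slide":[0.59,0.37,-0.1],"rot":[0,0,0.171]},
    {"slide":[0.59,0.37,-0.1],"rot":[0,0,0.171]},
    {"slide":[0.59,0.37,-0.1],"rot":[0,0,0.171]},
    {"slide":[0.59,0.37,-0.1],"rot":[0,0,0.171]},
    {"slide":[0.59,0.37,-0.1],"rot":[0,0,0.171]},
  ],
  grip=-0.15,
)

```text
time_s: 33.9
position: [645.3, -170.3, 68.1]
ee_rot: [-1.249, 2.882, -0.0]
wrist_force: [-0.3, -1.0, -0.2]
width: 49.3
grip_force: 0.0
```

```bash
python3 p.py 646.2 -166.5 4 137
python3 - <<'E'
from h import *
im,d=snap('side'); cv2.imwrite('pics/s6.png',cv2.resize(im[180:380,250:420,::-1],None,fx=3,fy=3,interpolation=cv2.INTER_CUBIC))
E
```

```text
t 33.9 pos [ 645.3 -170.3   68.1] psi 136.9 w 49.3 e [-1.249  2.882 -0.   ]
slide [ 0.004  0.019 -0.321] rot 0.0007
```

View pics/s6.png

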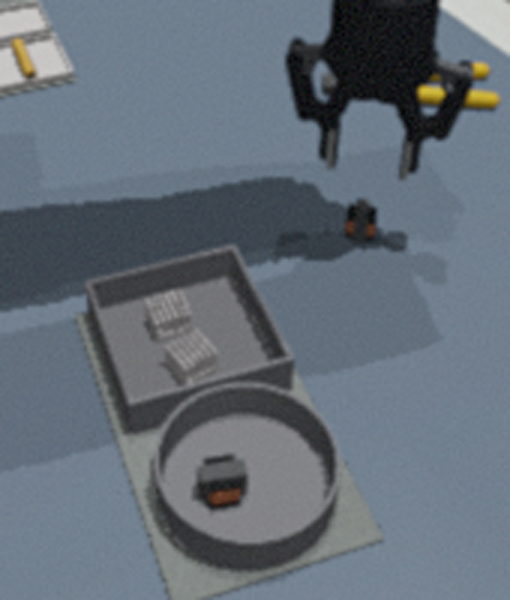

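T2 is in the dish at crop (222,480), and T1 is below the gripper at (361,221). I'll grasp T1.

Request:
apply_moves(
  targets=[
    {"slide":[0.002,0.01,-0.15],"rot":[0,0,0]},
    {"slide":[0.002,0.01,-0.28],"rot":[0,0,0]},
    {"slide":[0.002,0.01,-0.318],"rot":[0,0,0]},
    {"slide":[0.002,0.01,-0.318],"rot":[0,0,0]},
  ],
)

```text
time_s: 34.28
position: [642.7, -168.6, 1.7]
ee_rot: [1.246, -2.879, -0.006]
wrist_force: [0.2, 0.3, -0.5]
width: 48.9
grip_force: 0.0
```

Request:
apply_moves(
  targets=[
    {"slide":[0,0,0],"rot":[0,0,0]},
    {"slide":[0,0,0],"rot":[0,0,0]},
    {"slide":[0,0,0],"rot":[0,0,0]},
    {"slide":[0,0,0],"rot":[0,0,0]},
    {"slide":[0,0,0],"rot":[0,0,0]},
  ],
  grip=1,
)

```text
time_s: 34.7
position: [647.2, -169.1, 6.4]
ee_rot: [-1.249, 2.879, -0.005]
wrist_force: [-0.6, -0.6, 6.9]
width: 22.5
grip_force: 50.7
```

```bash
python3 p.py 464 -324 75 82
```

```text
t 34.7 pos [ 647.2 -169.1    6.4] psi 136.9 w 22.5 e [-1.249  2.879 -0.005]
slide [-0.916 -0.774  0.343] rot -0.305
```

Request:
apply_moves(
  targets=[
    {"slide":[0,0,0.2],"rot":[0,0,0]},
    {"slide":[0,0,0.35],"rot":[0,0,0]},
    {"slide":[0,0,0.35],"rot":[0,0,0]},
    {"slide":[-0.915,-0.774,0.35],"rot":[0,0,-0.27]},
    {"slide":[-0.915,-0.774,0.35],"rot":[0,0,-0.27]},
    {"slide":[-0.915,-0.774,0.35],"rot":[0,0,-0.27]},
    {"slide":[-0.915,-0.774,0.35],"rot":[0,0,-0.27]},
    {"slide":[-0.915,-0.774,0.35],"rot":[0,0,-0.27]},
    {"slide":[-0.915,-0.774,0.35],"rot":[0,0,-0.27]},
    {"slide":[-0.915,-0.774,0.35],"rot":[0,0,-0.27]},
  ],
)

```text
time_s: 35.53
position: [457.6, -326.7, 74.2]
ee_rot: [-0.066, -3.138, 0.002]
wrist_force: [0.1, -1.0, -0.8]
width: 22.7
grip_force: 49.9
```

Request:
apply_moves(
  targets=[
    {"slide":[0,0,0],"rot":[0,0,-0.035]},
    {"slide":[0,0,0],"rot":[0,0,-0.035]},
    {"slide":[0,0,-0.1],"rot":[0,0,-0.035]},
    {"slide":[0,0,-0.1],"rot":[0,0,-0.035]},
  ],
)

```text
time_s: 35.87
position: [461.4, -322.0, 51.7]
ee_rot: [-0.214, -3.131, -0.003]
wrist_force: [-0.9, 1.0, -0.8]
width: 22.7
grip_force: 49.8
```

```bash
python3 p.py 464 -324 16 82
```

```text
t 35.9 pos [ 461.4 -322.    51.7] psi 82.2 w 22.7 e [-2.140e-01 -3.131e+00 -3.000e-03]
slide [ 0.013 -0.01  -0.179] rot -0.0011
```

Request:
apply_moves(
  targets=[
    {"slide":[0.012,-0.008,-0.1],"rot":[0,0,0]},
    {"slide":[0.012,-0.008,-0.175],"rot":[0,0,0]},
    {"slide":[0.012,-0.008,-0.178],"rot":[0,0,0]},
  ],
)

```text
time_s: 36.12
position: [463.4, -323.0, 15.8]
ee_rot: [-0.214, -3.129, -0.005]
wrist_force: [-1.3, 0.3, -1.1]
width: 22.6
grip_force: 49.8
```

Request:
apply_moves(
  targets=[
    {"slide":[0,0,0],"rot":[0,0,0]},
    {"slide":[0,0,0],"rot":[0,0,0]},
    {"slide":[0,0,0],"rot":[0,0,0]},
    {"slide":[0,0,0.3],"rot":[0,0,0]},
    {"slide":[0,0,0.5],"rot":[0,0,0]},
    {"slide":[0,0,0.8],"rot":[0,0,0]},
    {"slide":[-0.7,-0.4,0.8],"rot":[0,0,0]},
    {"slide":[-0.7,-0.4,0.8],"rot":[0,0,0]},
    {"slide":[-0.7,-0.4,0.8],"rot":[0,0,0]},
    {"slide":[-0.7,-0.4,0.8],"rot":[0,0,0]},
  ],
  grip=0.15,
)

```text
time_s: 36.95
position: [324.1, -405.8, 180.8]
ee_rot: [0.216, 3.132, -0.004]
wrist_force: [-0.0, -2.0, 1.1]
width: 35.8
grip_force: 0.0
```

Request:
apply_moves(
  targets=[
    {"slide":[-0.3,-0.4,0],"rot":[0,0,0]},
    {"slide":[-0.3,-0.4,0],"rot":[0,0,0]},
    {"slide":[-0.3,-0.4,0],"rot":[0,0,0]},
    {"slide":[-0.3,-0.4,0],"rot":[0,0,0]},
    {"slide":[-0.3,-0.4,0],"rot":[0,0,0]},
  ],
)

```text
time_s: 37.37
position: [264.5, -485.6, 179.4]
ee_rot: [0.222, 3.133, -0.001]
wrist_force: [1.3, -0.5, -0.0]
width: 36.4
grip_force: 0.0
```

```bash
python3 look.py
python3 - <<'E'
from m import *
im,d=np.load('t1.npz')['im'],np.load('t1.npz')['d']
side,_=snap('side')
a=cv2.resize(im[120:300,170:470,::-1],(750,450),interpolation=cv2.INTER_CUBIC)
cv2.imwrite('pics/t9.png',a)
cv2.imwrite('pics/s9.png',cv2.resize(side[140:390,180:480,::-1],(690,575),interpolation=cv2.INTER_CUBIC))
W=cloud('top',d);bumps(W,20,32,(400,510,-370,-150))
E
```

```text
[520.3 332. ] 80.2 28.8
[498.  182.7] 80.8 60.3
[483.4 260.9] 80.0 45.0
[469.  338.2] 79.5 29.4
[448.  190.1] 80.5 60.8
n 48 px [380. 257.] mid [ 457.2 -184.9] size [21.9 28.6] ang 10.9 zmax 29.7
n 71 px [429. 255.] mid [ 464.8 -323. ] size [23.1 30.3] ang 84.1 zmax 32.0
n 23 px [395. 255.] mid [ 462.9 -225.7] size [25.5 13.9] ang 89.4 zmax 31.9
n 72 px [429. 269.] mid [ 424.5 -322.2] size [24.8 27.2] ang 71.6 zmax 31.8
```

View pics/t9.png

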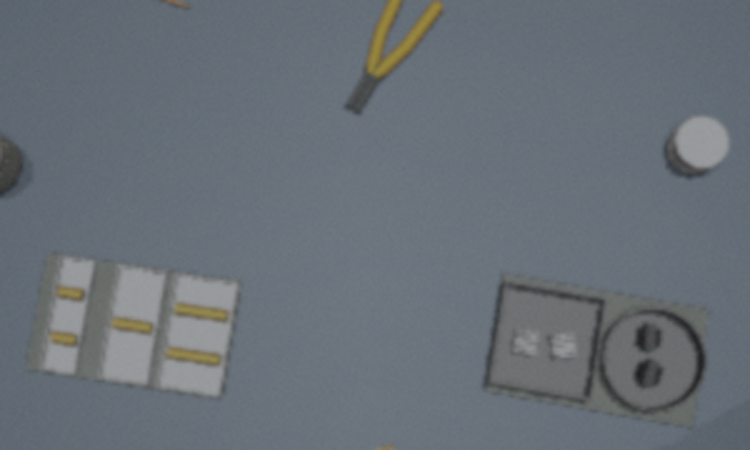

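View pics/s9.png

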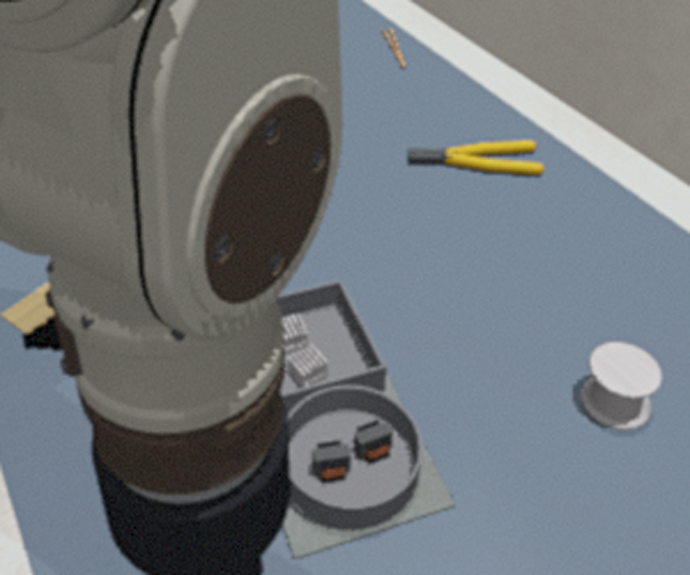

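Run:
```python
from m import *
Z=[];
for i in range(12):
    im,d=snap('top');Z.append(np.where(d==0,np.nan,d))
W=cloud('top',np.nan_to_num(np.nanmean(Z,0)))
e=np.array([.156,.988])
for c,L in(((520.3,331),28),((469,337),28),((483.4,260),44),((498,182),60),((448,190),60)):
    r=[]
    for k in(-.35,0,.35):
        p=np.array(c)+e*k*L; m=np.hypot(W[...,0]-p[0],W[...,1]-p[1])<4.5
        r.append((round(float(np.nanmean(W[m][:,2])),1),int(m.sum())))
    print(c,r)
```

```text
(520.3, 331) [(17.0, 9), (18.2, 7), (18.0, 7)]
(469, 337) [(16.9, 9), (18.9, 9), (17.1, 8)]
(483.4, 260) [(17.8, 8), (17.7, 8), (17.6, 8)]
(498, 182) [(17.7, 9), (17.9, 8), (18.2, 8)]
(448, 190) [(18.3, 9), (18.5, 8), (18.2, 8)]
```

All five standoffs lie flat, with tops at about 18 mm and no tilt.

```bash
python3 -c "
from rig import manip
print(manip.sign_off())"
```

```text
the job is handed in; nothing more can be done
None
```

The job is handed in at about 38 s: by the final camera check all five standoffs lie flat in their matching rows, both heat sinks are in the square bin, both transformers are in the round dish, and the bottle, spool and strippers were left alone; the sign-off gave no verdict.

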